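# Hold the sprung lid of a spares case at its marked opening

## Task

I want to fit a stay to the self-closing lid of the spares case: first take the big hex nut off the lid and put it in the empty small bin. Then lift the lid gently, without letting it snap, until the pin on the lid's side is in line with the clip set on the slotted quadrant, and finish while still holding the lid there with the gripper. Leave the clip where it is set and the other things on the bench alone.

Things in the scene. Friction and masses are not known exactly. Their poses are not given: they have to be found in the camera images.
- case: Fixed grey steel case, 130 x 170 x 70 mm (x, y, z), open box with 4 mm walls under an aluminium lid. Origin: centre of its underside, on the bench; x points from its front (handle side) to its hinge side, y to its left, z up. On its left side (+y, 95 to 115 mm from the centre line) a slotted steel quadrant of 112 mm outer radius stands upright about the hinge axis, rising to about 170 mm above the bench
- lid (a joint): Angle of the lid in rad: 0 shut, grows as the handle side rises (limit 1.2). A spring and the lid's weight close it: the handle bar must be pulled across its radius with about 4 N when shut and about 7 N at 0.8 rad; let go, it snaps shut. Shut, the lid's top lies 74 mm above the bench
- hinge (a point): Middle of the hinge axis, 65 mm behind and 70 mm above the case's origin; the axis runs along the case's y. Frame parallel to the case's
- lid_bar (a point): Middle of the lid's handle: a round horizontal steel bar of 10 mm diameter, 92 mm between its two posts, parallel to the hinge; its axis is 38 mm above the lid's top, 112 mm in front of the hinge axis and 42 mm above it when shut. The bar can turn between flat fingers that pinch it. Frame turns with the lid: y along the bar, z away from the lid
- lid_pin (a point): Outer end of the pin (head 9 mm diameter) that sticks out of the lid's left side and runs in the quadrant's slot, 100 mm from the hinge axis, at the height of the hinge axis when shut
- clip (a joint): Angle about the hinge axis at which the brass clip is set on the quadrant, in rad, on the same scale as the lid's angle: the pin is in line with the clip when both are equal. Between 0.45 and 0.85; the clip is stiff and must not be shifted
- clip_mark (a point): Point in the quadrant's slot in line with the clip's small index tooth, where the end of the pin belongs. The clip is a 14 mm wide brass block with a thumb screw on the quadrant's outer edge
- nut: Loose plain hexagon nut, 35 mm over its corners (x), 30 mm over its flats (y), 16 mm high, 80 g, lying flat on the lid behind the handle bar. Origin: centre of its underside
- bin: Empty small open plastic stacking bin, loose, 350 g, 93 x 124 mm outside (x, y), 50 mm high; inside 80 x 112 mm with 2 mm floor. Its -x side (front) is only 25 mm high, the others 50 mm. Origin: centre of its underside; z up
- oil_can: Bystander left of the case: oil can with a long spout, 64 mm diameter, 140 mm high. Origin: centre of its underside
- padlock: Bystander behind the case: brass padlock, 59 x 38 x 13 mm, lying flat. Origin: centre of its underside
There are look-alikes about, which are no part of the job. What is shaped like the nut but purple or yellow is not meant.

How it is judged:
By the outcome, as a careful person would: the job done as asked, in the order asked, and still so for the second after the job is handed in, while the arm keeps its last pose, push and grip.
It also fails if it takes over 51 s, if anything falls off the work surface, if the arm or the gripper's body presses on something with over 40 N, if the wrist force passes 120 N, or if a joint passes its speed limit or range.

## Robot

A 7-joint arm with a two-finger parallel gripper is mounted at the origin on the work surface; the furniture and walls round the work are solid. World frame = base frame: x ahead of the robot, y to its left, z up, the work surface at z = 0. Lengths are in m, angles in rad, forces in N, time in s.
With the tool pointing down it reaches from about 0.4 to 0.85 m from the base axis. Payload 10.4 kg.
Tool frame: the origin (TCP) lies midway between the tips of the shut fingers; the grasp point (between the pads) lies 19 mm behind it; y points along the fingers, x is the direction in which the jaws open and shut, and the axes are right-handed (so a half turn about y gives the same grasp; the last joint's range is limited). The gripper opens to 87 mm and grips with 3 to 60 N. Pads are 19 mm wide; open, the fingers measure 117 mm over their backs; the gripper's body (75 mm by 190 mm) begins 51 mm behind the grasp point.
Start: joints at [1.306, 0.332, -0.065, 1.46, 0.022, 1.35, -0.088], TCP at [0.15, -0.607, 0.223] pointing down, gripper open.
Joint ranges: [-2.6, 2.6], [-0.5, 2.12], [-1.47, 1.34], [0.16, 2.42], [-1.27, 4.41], [0.06, 2.06], [-2.6, 2.6]. Speed limits (rad/s): [2.22, 2.22, 2.79, 2.79, 3.14, 3.14, 3.14].

## Interface

Orientations are given as a unit quaternion [x, y, z, w].
In Python, from bench import r gives the robot as it stands. The module is installed in compiled form; this text tells all that it offers.
- The arm moves only by the tool arm_command, never from a script. Its argument "deltas" is one flat list of numbers, 6 for each row, row after row: the shift along the tool's x, y, z in m, then the turn, a rotation vector about the tool's x, y, z in degrees. In form: [tx, ty, tz, ax, ay, az, tx, ty, tz, ax, ay, az, ...]. A call has 1 to 8 rows; each row is the pose to reach, as a shift and turn from the pose commanded when the call began, along the tool's axes at that moment; what a row does not reach only later rows make up. A row lasts 1/8 s, in which the tool goes at most 62.5 mm and 10.7 degrees, less where a joint would pass 70% of its speed; a pose out of reach is approached as far as the arm can. A call with a gripper value outside its range is refused whole. "hand" is the opening, from 0 (shut) to 1 (fully open), set as the call begins (left out, the last holds). The fingers move at their own pace and stop on an object; "grip_force" is the grip in N (left out, the last holds). Time passes only in rows, so rows that repeat a pose let the fingers close. It gives the time, the measured TCP pose, the force and the opening at its end, in the units of the state.
- r.read_state(): the state, without advancing time (a new reading comes with each control period).
- r.camera(name): name is "scene" or "top" or "wrist"; returns a dict with "image" (384x512x3 uint8, red, green, blue), "intrinsics" (3x3 intrinsics, pixels), "world_from_camera" (4x4, takes a point from camera to world coordinates); the wrist camera has in their place "hand_eye" (4x4, takes a point from camera to tool coordinates, whose origin is the TCP and whose axes are the tool frame's). Camera axes: x right, y down, z forward; pixel columns grow to the right and rows downward; lengths in m; the calibration is good to about 2 mm. A picture is of the moment at which its call begins: read the wrist's pose just before it. There is no depth.
- r.close_job(): hands the job in, once; it reports no verdict.
Trained networks look in a picture, given as the dict that the camera call returned (one of the last four; its "shot" number tells which), for a name from the list of things; names that differ only in an ending like _2 or _b are one class to them, and where a whole thing is asked for, a point or a joint stands for the part that bears it (a point fixed in the world has none). Each returns a list of dicts, best first, with "conf" (0 to 1); they miss things now and then, are a little off and sometimes report something else, mostly with a low value. They report only what shows in the picture. A call takes as long as a camera call. They do not tell look-alikes from the thing itself.
- r.boxes_of(picture, query): "centre" ([row, column] in pixels, amid what is visible of it).
- r.regions_of(picture, query): "region" (384x512 bool, what is visible of it) and "centre" ([row, column] in pixels, amid what is visible of it).
The state is a dict: "time": time; "joint_positions": joint angles; "joint_vel": joint speeds; "joint_torque": joint torques, N m; "ee_pos": TCP position; "eef_rot": TCP orientation; "ft_force": force on the tool from outside, world axes, zero at the start; "torque": the same for the moment, N m; "width": finger opening in m.
Only numpy, scipy, OpenCV 4.12 (cv2) and the standard library are available. Lean on these libraries where they do the work, as an engineer would, in place of code of your own. Each camera call takes 0.05 s, during which the arm holds its last target.

## Working session

There is one attempt and no reset: what is moved stays moved. The work goes in short steps, Python scripts to look and compute and a tool call to move; the robot and the scene stay as the last step left them, time stands still between calls to the robot, and variables do not carry over. Pictures are saved under pics/ and viewed, and the job is handed in when it is done.

Besides the shell and the picture viewer there is one more tool, called after "Request:" by a JSON object that holds its "name" and its "arguments", one argument or row to a line. arm_command: Moves the arm, as the interface text tells. Its arguments: {"type":"object","properties":{"deltas":{"type":"array","items":{"type":"number"}},"hand":{"type":"number"},"grip_force":{"type":"number"}},"required":["deltas"]}

```bash
mkdir -p pics; ls; cat > h.py <<'E'
import numpy as np,cv2,pickle
from scipy.spatial.transform import Rotation as R
from bench import r
def snap(n,tag):
    s=r.read_state(); p=r.camera(n)
    cv2.imwrite(f'pics/{tag}.png',p['image'][:,:,::-1])
    T=None
    if n=='wrist':
        W=np.eye(4);W[:3,:3]=R.from_quat(s['eef_rot']).as_matrix();W[:3,3]=s['ee_pos'];T=W@np.array(p['hand_eye'])
    else: T=np.array(p['world_from_camera'])
    return p,np.array(p['intrinsics']),T
def ray(K,T,rc):
    d=T[:3,:3]@np.linalg.solve(K,[rc[1],rc[0],1.]);return T[:3,3],d/np.linalg.norm(d)
def atz(K,T,rc,z):
    o,d=ray(K,T,rc);return o+d*(z-o[2])/d[2]
def proj(K,T,P):
    P=np.atleast_2d(P);q=(P-T[:3,3])@T[:3,:3]@K.T;return (q[:,:2]/q[:,2:])[:,::-1]
def tri(*rs):
    A=np.zeros((3,3));b=np.zeros(3)
    for o,d in rs:
        M=np.eye(3)-np.outer(d,d);A+=M;b+=M@o
    x=np.linalg.solve(A,b);return x,[np.linalg.norm((np.eye(3)-np.outer(d,d))@(x-o)) for o,d in rs]
E
python3 - <<'E'
from h import *
np.set_printoptions(precision=3,suppress=True)
s=r.read_state();print(s)
for n in ['scene','top']:
    p,K,T=snap(n,n+'0');print(n,K,T)
    for q in ['case','lid','lid_bar','lid_pin','clip','clip_mark','nut','bin','oil_can','padlock']:
        try: print(q,[(np.round(d['centre']),round(d['conf'],2)) for d in r.boxes_of(p,q)][:6])
        except Exception as e: print(q,e)
    pickle.dump((p,K,T),open(n+'.pkl','wb'))
E
```

```text
pics
{'time': 0.0, 'joint_positions': array([ 1.306,  0.333, -0.065,  1.461,  0.022,  1.35 , -0.088]), 'joint_vel': array([ 0.   , -0.002, -0.001, -0.001,  0.001,  0.001, -0.001]), 'joint_torque': array([  0.   , -62.326,   0.025, -38.99 ,  -0.061,   0.04 ,   0.   ]), 'ee_pos': array([ 0.15 , -0.606,  0.222]), 'eef_rot': array([-0.556,  0.436, -0.436,  0.557]), 'ft_force': array([-0.124,  0.347, -0.306]), 'torque': array([-0.009, -0.023, -0.034]), 'width': 0.0870190217152823}
scene [[468.773   0.    249.383]
 [  0.    468.773 184.803]
 [  0.      0.      1.   ]] [[-0.494 -0.455  0.74  -0.266]
 [-0.869  0.282 -0.407  0.586]
 [-0.023 -0.844 -0.535  0.652]
 [ 0.     0.     0.     1.   ]]
case [(array([209., 254.]), 0.64)]
lid [(array([201., 253.]), 0.72)]
lid_bar [(array([197., 248.]), 0.8)]
lid_pin [(array([200., 253.]), 0.7), (array([195., 221.]), 0.34)]
clip []
clip_mark [(array([194., 217.]), 0.46)]
nut [(array([208., 180.]), 0.68), (array([226., 182.]), 0.67), (array([186., 264.]), 0.65)]
bin [(array([198., 354.]), 0.84)]
oil_can [(array([262., 176.]), 0.83)]
padlock [(array([195., 219.]), 0.52)]
top [[408.312   0.    260.967]
 [  0.    408.312 192.777]
 [  0.      0.      1.   ]] [[ 0.108 -0.972  0.206  0.338]
 [-0.994 -0.107  0.016  0.138]
 [ 0.006 -0.207 -0.978  0.937]
 [ 0.     0.     0.     1.   ]]
case [(array([210., 248.]), 0.85)]
lid [(array([206., 253.]), 0.84)]
lid_bar [(array([208., 254.]), 0.74)]
lid_pin [(array([211., 252.]), 0.6)]
clip [(array([216., 199.]), 0.49)]
clip_mark [(array([216., 203.]), 0.67)]
nut [(array([202., 280.]), 0.49), (array([153., 209.]), 0.49)]
bin [(array([254., 358.]), 0.75)]
oil_can [(array([225., 157.]), 0.63)]
padlock [(array([150., 241.]), 0.69), (array([213., 199.]), 0.4)]
```

View pics/scene0.png

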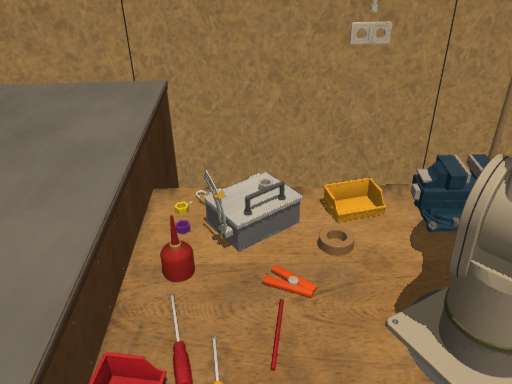

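View pics/top0.png

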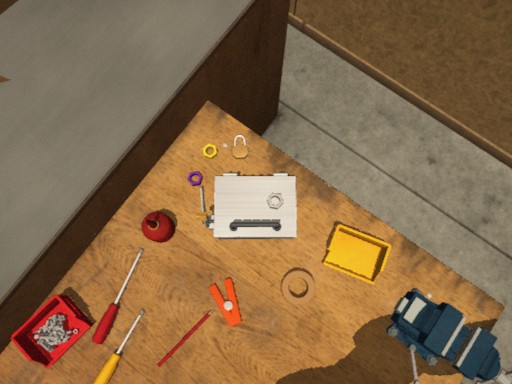

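```bash
python3 - <<'E'
import cv2
a=cv2.imread('pics/scene0.png')[130:270,130:330];cv2.imwrite('pics/s0c.png',cv2.resize(a,None,fx=4,fy=4,interpolation=2))
a=cv2.imread('pics/top0.png')[130:280,140:340];cv2.imwrite('pics/t0c.png',cv2.resize(a,None,fx=4,fy=4,interpolation=2))
E
```

```text
(no output)
```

View pics/s0c.png

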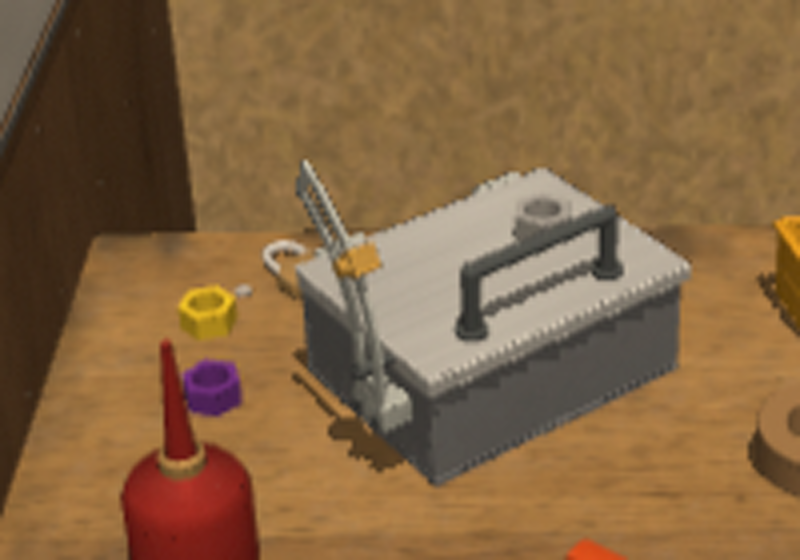

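View pics/t0c.png

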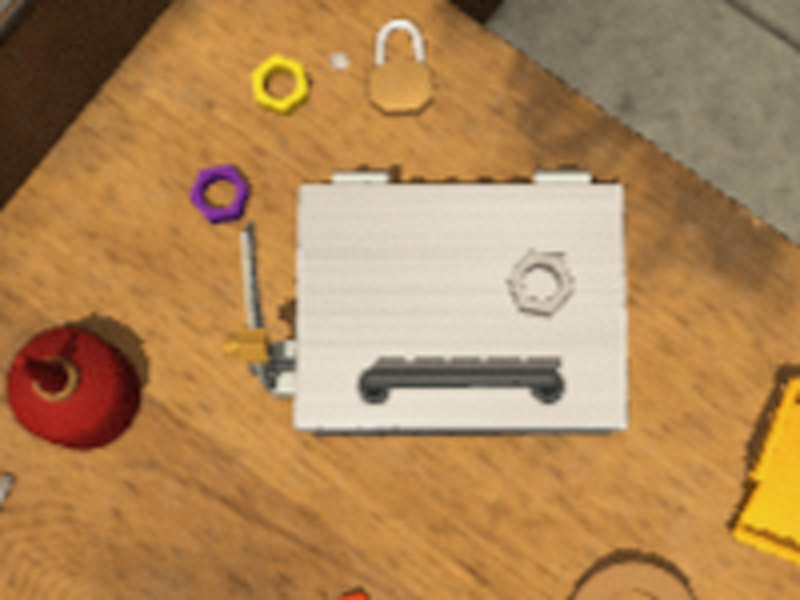

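The candidates for the nut in the top view are the steel nut on the lid at (201,275), the purple one on the bench at (179,195) and the yellow one on the bench at (151,210). The steel nut is the right one, and the close crop confirms that it is plain steel and lies on the lid behind the bar. The empty bin is the yellow one at (254,358), since the red one at (330,50) is full.

```bash
cat >> h.py <<'E'
def load(n): return pickle.load(open(n+'.pkl','rb'))
E
python3 - <<'E'
from h import *
from scipy.optimize import least_squares
np.set_printoptions(precision=4,suppress=True)
_,K,T=load('top');_,K2,T2=load('scene')
s=r.read_state();print(R.from_quat(s['eef_rot']).as_matrix())
c=[(237,214),(237,296.8),(176,214.5),(176,296.3)]
for x in c: print(atz(K,T,x,.074)[:2])
# lid boundary sizes unknown-ish: use center+yaw, then check with bar ends
# bar posts tops at z=.112 : crop top (375,383),(547,383); scene bar ends crop (470,272),(612,213)
be=[(130+378/4,140+372/4),(130+378/4,140+548/4)]
for x in be: print('bar',atz(K,T,x,.112))
bs=[(130+268/4,130+470/4),(130+212/4,130+610/4)]
for a,b in zip(be,bs): print('tri',tri(ray(K,T,a),ray(K2,T2,b)))
print('nut',atz(K,T,(130+283/4,140+540/4),.09), tri(ray(K,T,(130+283/4,140+540/4)),ray(K2,T2,(130+212/4,130+544/4))))
for n,z in (('bin',.03),):
    print('bin',atz(K,T,(254,358),z))
E
python3 - <<'E'
import cv2
a=cv2.imread('pics/top0.png')[210:300,310:410];cv2.imwrite('pics/t0b.png',cv2.resize(a,None,fx=6,fy=6,interpolation=2))
E
```

```text
[[ 0.2394  0.      0.9709]
 [-0.9709 -0.0001  0.2394]
 [ 0.0001 -1.      0.    ]]
[0.414  0.2406]
[0.4331 0.0668]
[0.5458 0.257 ]
[0.5654 0.0799]
bar [0.44   0.2011 0.112 ]
bar [0.4498 0.1123 0.112 ]
tri (array([0.4404, 0.2017, 0.1125]), [np.float64(0.0007819283591836905), np.float64(0.0007819283591837407)])
tri (array([0.4493, 0.1117, 0.1123]), [np.float64(0.0007288873056882737), np.float64(0.0007288873056882009)])
nut [0.5025 0.1208 0.09  ] (array([0.503 , 0.1204, 0.0865]), [np.float64(0.0004083152477972385), np.float64(0.00040831524779736777)])
bin [ 0.4154 -0.0744  0.03  ]
```

View pics/t0b.png

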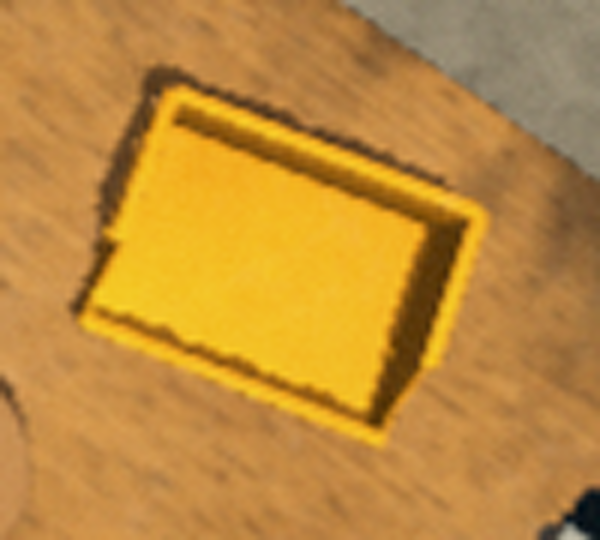

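```bash
cat >> h.py <<'E'
def Rtool(jaw_deg,tilt=None):
    a=np.radians(jaw_deg);x=np.array([np.cos(a),np.sin(a),0]);y=np.array([0,0,-1.]);return np.c_[x,y,np.cross(x,y)]
def delta(pos,Rt,cmd=None):
    "from measured pose (or cmd=(pos,R))"
    s=r.read_state();p0,R0=(s['ee_pos'],R.from_quat(s['eef_rot']).as_matrix()) if cmd is None else cmd
    return np.r_[R0.T@(np.array(pos)-p0),np.degrees(R.from_matrix(R0.T@Rt).as_rotvec())]
E
python3 - <<'E'
from h import *
np.set_printoptions(precision=4,suppress=True)
_,K,T=load('top')
for rc,z in (((225.8,338.7),.05),((245.5,390),.05),((263.3,324.2),.025),((282.8,373.3),.025)): print(atz(K,T,rc,z))
print('vise',[atz(K,T,c,.15) for c in ((335,440),(292,410),(380,490))])
p=r.camera('wrist');print(p['intrinsics'],p['hand_eye'])
for t in ([.40,-.35,.30],[.49,.12,.27]): print(delta(t,Rtool(-84)))
E
```

```text
[ 0.4701 -0.0241  0.05  ]
[ 0.4394 -0.1377  0.05  ]
[ 0.3874 -0.0026  0.025 ]
[ 0.3571 -0.1126  0.025 ]
vise [array([ 0.2739, -0.2053,  0.15  ]), array([ 0.345 , -0.1477,  0.15  ]), array([ 0.2061, -0.2965,  0.15  ])]
[[275.0508   0.     252.866 ]
 [  0.     275.0508 196.5493]
 [  0.       0.       1.    ]] [[ 1.      0.0005  0.0014 -0.0001]
 [-0.0012 -0.2787  0.9604 -0.1618]
 [ 0.0008 -0.9604 -0.2787  0.0758]
 [ 0.      0.      0.      1.    ]]
[-0.1894 -0.0774  0.3045 -0.0011  7.8538  0.0059]
[-0.6242 -0.0475  0.5044 -0.0011  7.8538  0.0059]
```

Request:
{"name": "arm_command", "arguments": {
  "deltas": [-0.06, -0.07, 0.09, 0, 2, 0, -0.1, -0.08, 0.18, 0, 4, 0, -0.19, -0.08, 0.3, 0, 8, 0, -0.19, -0.08, 0.3, 0, 8, 0, -0.19, -0.08, 0.3, 0, 8, 0, -0.19, -0.08, 0.3, 0, 8, 0, -0.3, -0.07, 0.36, 0, 8, 0, -0.4, -0.06, 0.42, 0, 8, 0]
}}

```text
time: 2.15
ee_pos: [0.4293, -0.2286, 0.2924]
eef_rot: [-0.525, 0.474, -0.474, 0.525]
ft_force: [1.1, 0.0, 0.6]
width: 0.0875
```

```bash
python3 - <<'E'
from h import *
np.set_printoptions(precision=4,suppress=True)
s=r.read_state();print(s['time'],s['ee_pos'],s['joint_positions'])
print(delta([.49,.12,.27],Rtool(-84)))
E
```

```text
2.15 [ 0.4293 -0.2286  0.2924] [ 0.7984  0.0156 -0.4047  1.6839  0.0064  1.4426 -1.0756]
[-0.3406  0.0223  0.0959 -0.03   -0.1454  0.0308]
```

Request:
{"name": "arm_command", "arguments": {
  "deltas": [-0.06, 0.005, 0.02, 0, 0, 0, -0.12, 0.01, 0.035, 0, 0, 0, -0.18, 0.012, 0.05, 0, 0, 0, -0.24, 0.016, 0.068, 0, 0, 0, -0.3, 0.02, 0.085, 0, 0, 0, -0.34, 0.022, 0.096, 0, 0, 0, -0.34, 0.022, 0.096, 0, 0, 0, -0.34, 0.022, 0.096, 0, 0, 0]
}}

```text
time: 3.15
ee_pos: [0.4897, 0.1168, 0.2703]
eef_rot: [0.525, -0.474, 0.474, -0.525]
ft_force: [0.3, -1.3, -0.7]
width: 0.0869
```

```bash
python3 - <<'E'
from h import *
np.set_printoptions(precision=4,suppress=True)
s=r.read_state();print(s['time'],s['ee_pos'],s['joint_positions'])
p,K,T=snap('wrist','w1');pickle.dump((p,K,T),open('w1.pkl','wb'))
for q in ['nut','lid_bar','clip','lid_pin']: print(q,[(np.round(d['centre'],1),round(d['conf'],2)) for d in r.boxes_of(p,q)][:4])
cv2.imwrite('pics/w1b.png',cv2.resize(p['image'][:,:,::-1],None,fx=1.5,fy=1.5,interpolation=2))
E
```

```text
3.15 [0.4897 0.1168 0.2703] [ 0.4148  0.0983 -0.7805  1.667   0.0704  1.4053 -1.8439]
nut [(array([ 59.5, 142.4]), 0.93), (array([112.6, 121.4]), 0.77), (array([175.1, 250.5]), 0.54)]
lid_bar [(array([169.7, 214.8]), 0.7)]
clip [(array([213.4, 122.6]), 0.52)]
lid_pin [(array([170.9, 215.9]), 0.56), (array([167.8, 206.9]), 0.43)]
```

View pics/w1b.png

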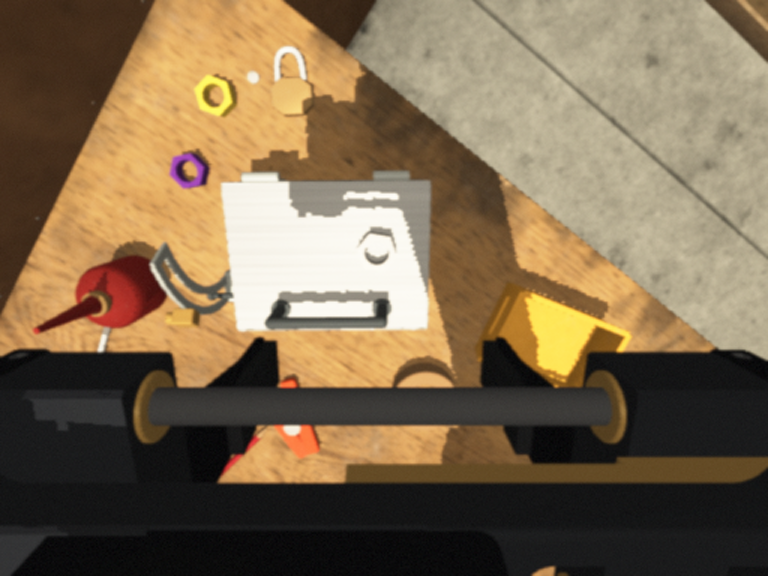

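```bash
python3 - <<'E'
from h import *
np.set_printoptions(precision=4,suppress=True)
p,K,T=load('w1')
im=p['image'][140:200,220:290,::-1]
cv2.imwrite('pics/w1n.png',cv2.resize(im,None,fx=10,fy=10,interpolation=2))
im=p['image'][140:230,90:190,::-1]
cv2.imwrite('pics/w1q.png',cv2.resize(im,None,fx=8,fy=8,interpolation=2)[:600])
for d in r.regions_of(r.camera('wrist'),'nut')[:4]: 
  print(d['centre'],d['conf'],d['region'].sum(),np.argwhere(d['region']).min(0),np.argwhere(d['region']).max(0))
for c in ((163,252),): print(atz(K,T,c,.09),atz(K,T,c,.082))
E
```

```text
[62.4, 140.5] 0.96 430 [ 51 130] [ 77 156]
[161.4, 249.7] 0.89 406 [154 237] [180 263]
[111.3, 119.7] 0.59 372 [103 113] [125 138]
[0.5097 0.1195 0.09  ] [0.5084 0.1193 0.082 ]
```

View pics/w1n.png

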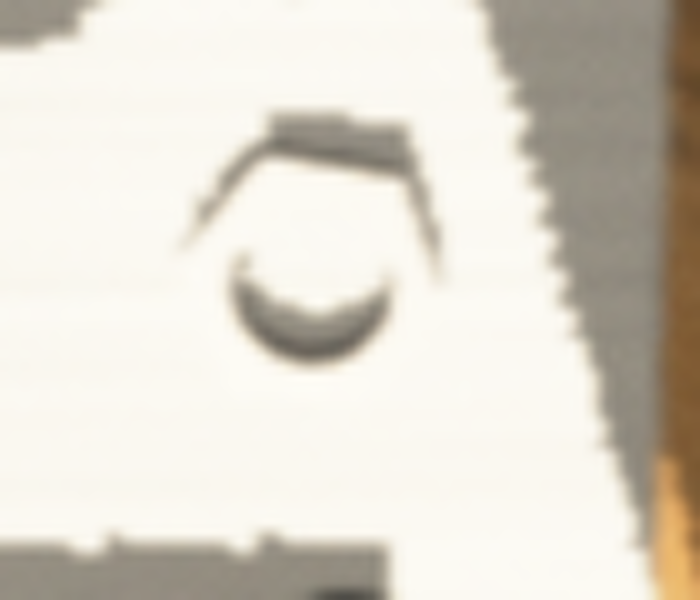

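View pics/w1q.png

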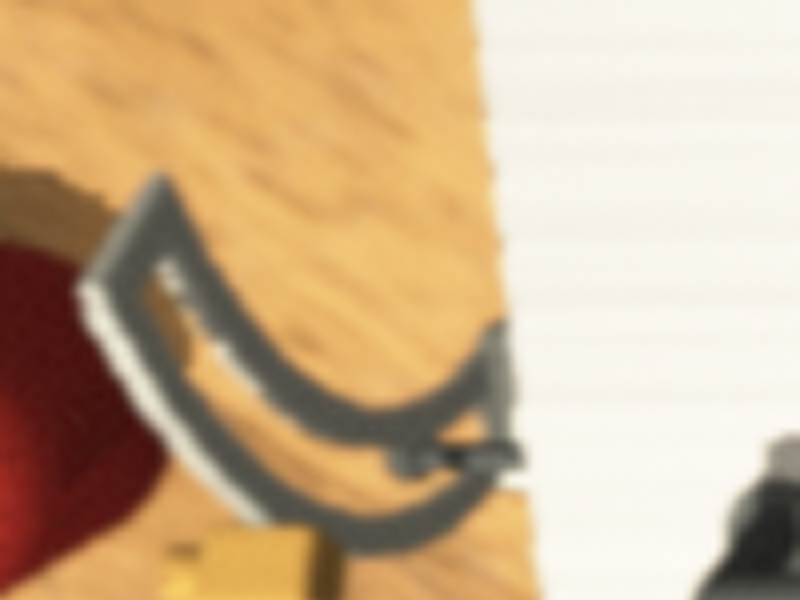

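```bash
python3 - <<'E'
from h import *
np.set_printoptions(precision=4,suppress=True)
p,K,T=load('w1');print(atz(K,T,(167.7,252),.09))
s=r.read_state();print(s['ee_pos'],s['ft_force'])
for t in ([.503,.12,.15],[.503,.12,.10],[.503,.12,.077]): print(delta(t,Rtool(-64)))
E
```

```text
[0.5038 0.1189 0.09  ]
[0.4897 0.1169 0.2705] [-0.4391  0.792   0.6273]
[ -0.0018   0.1205   0.0135  -0.0138 -20.2064   0.0229]
[ -0.0018   0.1705   0.0135  -0.0138 -20.2064   0.0229]
[ -0.0018   0.1935   0.0135  -0.0138 -20.2064   0.0229]
```

Request:
{"name": "arm_command", "arguments": {
  "deltas": [-0.001, 0.05, 0.007, 0, -10, 0, -0.002, 0.09, 0.0135, 0, -20, 0, -0.002, 0.12, 0.0135, 0, -20, 0, -0.002, 0.15, 0.0135, 0, -20, 0, -0.002, 0.165, 0.0135, 0, -20, 0, -0.002, 0.165, 0.0135, 0, -20, 0],
  "hand": 0.65,
  "grip_force": 25
}}

```text
time: 4.25
ee_pos: [0.5025, 0.1207, 0.105]
eef_rot: [0.599, -0.376, 0.375, -0.599]
ft_force: [0.2, -0.6, -0.4]
width: 0.0567
```

```bash
python3 - <<'E'
from h import *
np.set_printoptions(precision=4,suppress=True)
s=r.read_state();print(s['ee_pos'],s['ft_force'],s['width'],s['joint_positions'])
p,K,T=snap('wrist','w2')
cv2.imwrite('pics/w2b.png',cv2.resize(p['image'][:,:,::-1],None,fx=1.5,fy=1.5,interpolation=2))
for t in ([.5035,.12,.10],[.5035,.12,.077]): print(delta(t,Rtool(-64)))
E
```

```text
[0.5025 0.1207 0.105 ] [ 0.1682 -0.6389 -0.3975] 0.05670400010062443 [ 0.3696  0.293  -0.7852  1.8513  0.2316  1.0925 -1.622 ]
[ 0.001   0.0059 -0.0001 -0.021  -0.1482  0.0033]
[ 0.001   0.0289 -0.0001 -0.021  -0.1482  0.0033]
```

View pics/w2b.png

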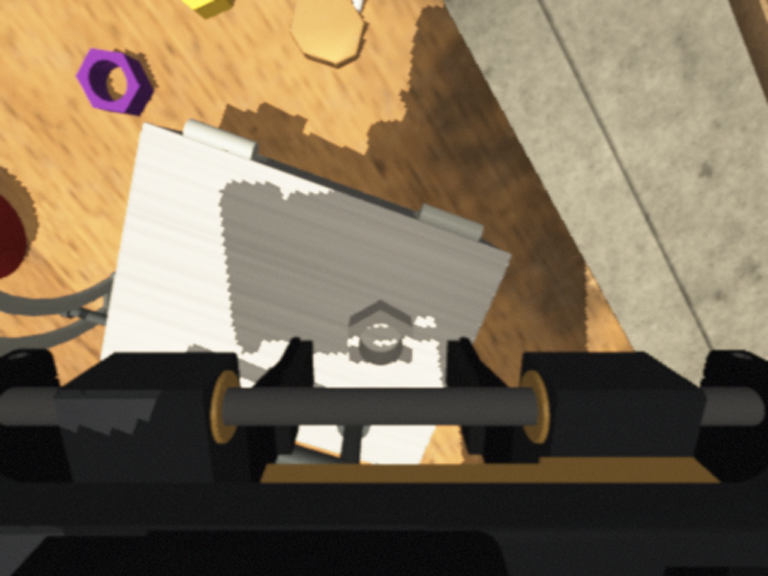

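The nut sits between the fingers at (330,380) of the enlarged picture, with its vertical flats facing the pads. I go down and close.

Request:
{"name": "arm_command", "arguments": {
  "deltas": [0, 0.014, 0, 0, 0, 0, 0, 0.024, 0, 0, 0, 0, 0, 0.028, 0, 0, 0, 0, 0, 0.028, 0, 0, 0, 0]
}}

```text
time: 4.8
ee_pos: [0.5027, 0.1209, 0.0771]
eef_rot: [0.599, -0.376, 0.375, -0.599]
ft_force: [0.5, 0.5, 0.5]
width: 0.0566
```

Request:
{"name": "arm_command", "arguments": {
  "deltas": [0, 0, 0, 0, 0, 0, 0, 0, 0, 0, 0, 0, 0, 0, 0, 0, 0, 0, 0, 0, 0, 0, 0, 0],
  "hand": 0,
  "grip_force": 25
}}

```text
time: 5.3
ee_pos: [0.5029, 0.1209, 0.0775]
eef_rot: [-0.599, 0.375, -0.376, 0.599]
ft_force: [-0.2, 0.4, 1.1]
width: 0.0295
```

```bash
python3 - <<'E'
from h import *
np.set_printoptions(precision=4,suppress=True)
for t in ([.503,.121,.16],[.418,-.07,.16],[.418,-.07,.09],[.418,-.07,.012]): print(delta(t,Rtool(-64)))
E
```

```text
[-0.0001 -0.0825  0.0001 -0.0104 -0.1465  0.0127]
[ 0.1348 -0.0825 -0.1596 -0.0104 -0.1465  0.0127]
[ 0.1347 -0.0125 -0.1597 -0.0104 -0.1465  0.0127]
[ 0.1347  0.0655 -0.1597 -0.0104 -0.1465  0.0127]
```

Request:
{"name": "arm_command", "arguments": {
  "deltas": [0, -0.02, 0, 0, 0, 0, 0, -0.05, 0, 0, 0, 0, 0, -0.083, 0, 0, 0, 0]
}}

```text
time: 5.68
ee_pos: [0.5027, 0.1211, 0.1624]
eef_rot: [-0.599, 0.375, -0.375, 0.599]
ft_force: [1.4, 0.5, -0.4]
width: 0.0297
```

```bash
python3 - <<'E'
from h import *
np.set_printoptions(precision=4,suppress=True)
s=r.read_state();print(s['ee_pos'],s['width'])
for t in ([.418,-.07,.16],[.418,-.07,.09],[.418,-.07,.012]): print(delta(t,Rtool(-64)))
E
```

```text
[0.5027 0.1211 0.1624] 0.029723172069391946
[ 0.135   0.0023 -0.1596 -0.02   -0.1217  0.001 ]
[ 0.135   0.0723 -0.1597 -0.02   -0.1217  0.001 ]
[ 0.135   0.1503 -0.1597 -0.02   -0.1217  0.001 ]
```

Request:
{"name": "arm_command", "arguments": {
  "deltas": [0.034, 0, -0.04, 0, 0, 0, 0.068, 0, -0.08, 0, 0, 0, 0.102, 0, -0.12, 0, 0, 0, 0.135, 0.01, -0.159, 0, 0, 0, 0.135, 0.03, -0.16, 0, 0, 0, 0.135, 0.05, -0.16, 0, 0, 0, 0.135, 0.05, -0.16, 0, 0, 0]
}}

```text
time: 6.55
ee_pos: [0.4172, -0.0701, 0.1105]
eef_rot: [0.599, -0.376, 0.375, -0.599]
ft_force: [1.0, 0.3, -1.1]
width: 0.0297
```

```bash
python3 - <<'E'
from h import *
np.set_printoptions(precision=4,suppress=True)
s=r.read_state();print(s['ee_pos'],s['width'],s['joint_positions'])
p,K,T=snap('wrist','w3')
im=p['image'][:,:,::-1].copy()
for P in ([.418,-.07,.015],[.4135,-.0693,.002]):
  q=proj(K,T,P)[0];cv2.circle(im,(int(q[1]),int(q[0])),3,(255,0,0),-1)
cv2.imwrite('pics/w3b.png',cv2.resize(im,None,fx=1.5,fy=1.5,interpolation=2))
print(delta([.418,-.07,.012],Rtool(-64)))
E
```

```text
[ 0.4172 -0.0701  0.1105] 0.02970605020979882 [ 0.7272  0.0271 -0.6658  2.0705  0.019   1.051  -1.0671]
[ 0.      0.0992  0.0002 -0.0083 -0.1129 -0.0036]
```

View pics/w3b.png

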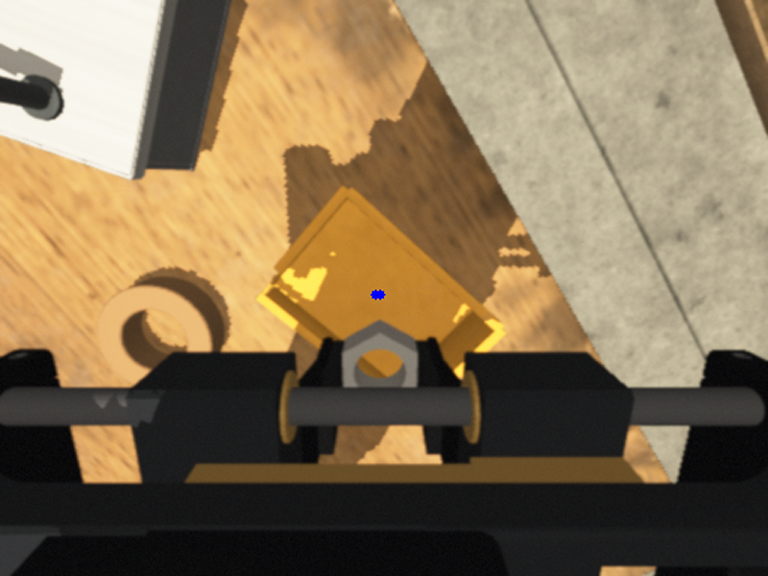

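The nut is held at (345,380). The target point projects onto the middle of the empty bin floor at (294,378), so I lower it.

Request:
{"name": "arm_command", "arguments": {
  "deltas": [0, 0.03, 0, 0, 0, 0, 0, 0.06, 0, 0, 0, 0, 0, 0.085, 0, 0, 0, 0, 0, 0.097, 0, 0, 0, 0, 0, 0.097, 0, 0, 0, 0]
}}

```text
time: 7.22
ee_pos: [0.418, -0.0703, 0.0138]
eef_rot: [-0.599, 0.375, -0.375, 0.599]
ft_force: [-0.5, 0.3, -0.9]
width: 0.0299
```

Request:
{"name": "arm_command", "arguments": {
  "deltas": [0, 0, 0, 0, 0, 0, 0, 0, 0, 0, 0, 0, 0, 0, 0, 0, 0, 0],
  "hand": 0.5
}}

```text
time: 7.6
ee_pos: [0.4181, -0.0705, 0.0139]
eef_rot: [-0.599, 0.375, -0.376, 0.599]
ft_force: [0.7, -0.1, -0.1]
width: 0.0426
```

Request:
{"name": "arm_command", "arguments": {
  "deltas": [0, -0.02, 0, 0, 0, 0, 0, -0.06, 0, 0, 0, 0, 0, -0.11, 0, 0, 0, 0, 0, -0.15, 0, 0, 0, 0, 0, -0.18, 0, 0, 0, 0]
}}

```text
time: 8.22
ee_pos: [0.4181, -0.0704, 0.1955]
eef_rot: [-0.599, 0.375, -0.376, 0.599]
ft_force: [0.0, -0.1, 0.5]
width: 0.0433
```

```bash
python3 - <<'E'
from h import *
np.set_printoptions(precision=4,suppress=True)
s=r.read_state();print(s['ee_pos'],s['width'],s['joint_positions'])
p,K,T=snap('wrist','w4')
im=p['image'][:,:,::-1].copy()
cv2.imwrite('pics/w4b.png',cv2.resize(im,None,fx=1.5,fy=1.5,interpolation=2))
E
```

```text
[ 0.4181 -0.0704  0.1955] 0.043326334401557094 [ 0.7632 -0.0782 -0.6628  1.9637 -0.0499  1.2379 -1.0013]
```

View pics/w4b.png

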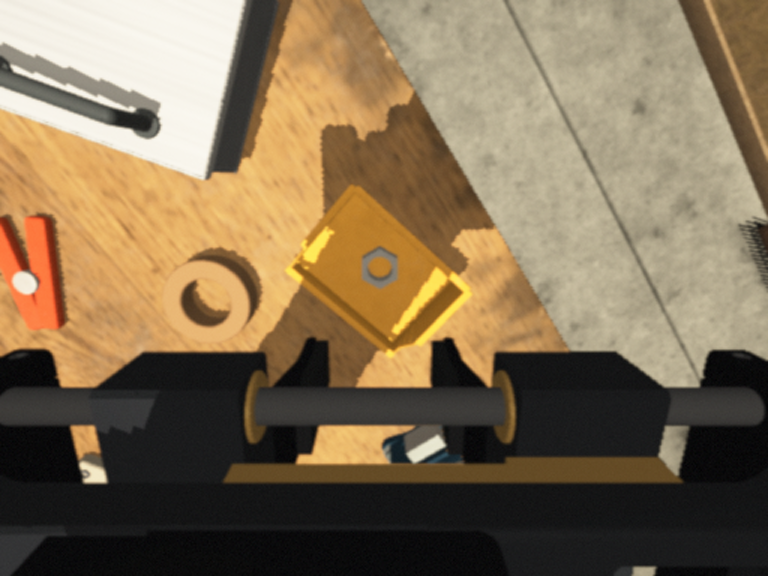

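The nut lies in the bin at (267,380) and the lid is clear. Next I go above the handle bar with the jaws along the case's x. That puts the wrist camera on the quadrant side.

```bash
python3 - <<'E'
from h import *
np.set_printoptions(precision=4,suppress=True)
for t in ([.445,.157,.24],): print(delta(t,Rtool(6)))
E
```

```text
[ -0.1934  -0.0417   0.1223  -0.0492 -70.1295   0.366 ]
```

Request:
{"name": "arm_command", "arguments": {
  "deltas": [-0.02, -0.03, 0.013, 0, -9, 0, -0.044, -0.04, 0.028, 0, -18, 0, -0.073, -0.042, 0.046, 0, -28, 0, -0.1, -0.042, 0.063, 0, -37, 0, -0.13, -0.042, 0.082, 0, -47, 0, -0.155, -0.042, 0.098, 0, -57, 0, -0.18, -0.042, 0.112, 0, -66, 0, -0.193, -0.042, 0.122, 0, -70, 0],
  "hand": 0.6
}}

```text
time: 9.28
ee_pos: [0.4432, 0.1579, 0.2354]
eef_rot: [0.706, 0.038, -0.037, -0.706]
ft_force: [-0.4, -0.4, 0.3]
width: 0.0522
```

Request:
{"name": "arm_command", "arguments": {
  "deltas": [0, 0, 0, 0, 0, 0]
}}

```text
time: 9.4
ee_pos: [0.4433, 0.1571, 0.2352]
eef_rot: [-0.706, -0.036, 0.036, 0.706]
ft_force: [-0.3, 0.1, -0.2]
width: 0.0524
```

```bash
python3 - <<'E'
from h import *
np.set_printoptions(precision=4,suppress=True)
s=r.read_state();print(s['ee_pos'],s['width'],s['joint_positions'])
p,K,T=snap('wrist','w5');pickle.dump((p,K,T),open('w5.pkl','wb'))
im=p['image'][:,:,::-1].copy()
cv2.imwrite('pics/w5b.png',cv2.resize(im,None,fx=1.5,fy=1.5,interpolation=2))
for q in ['lid_bar','clip','lid_pin','clip_mark']: print(q,[(np.round(d['centre'],1),round(d['conf'],2)) for d in r.boxes_of(p,q)][:4])
print(delta([.445,.157,.24],Rtool(6)))
E
```

```text
[0.4433 0.1571 0.2352] 0.05237037828585652 [ 0.4675  0.0358 -0.9072  1.7936  0.0285  1.3262 -0.3439]
lid_bar [(array([174.5, 288.6]), 0.86)]
clip [(array([ 83. , 274.3]), 0.88), (array([302.1, 222.9]), 0.55), (array([165.8, 288.6]), 0.42)]
lid_pin []
clip_mark [(array([ 81.5, 266.1]), 0.94)]
[ 0.0017 -0.0047  0.0014  0.0321 -0.308  -0.0067]
```

View pics/w5b.png

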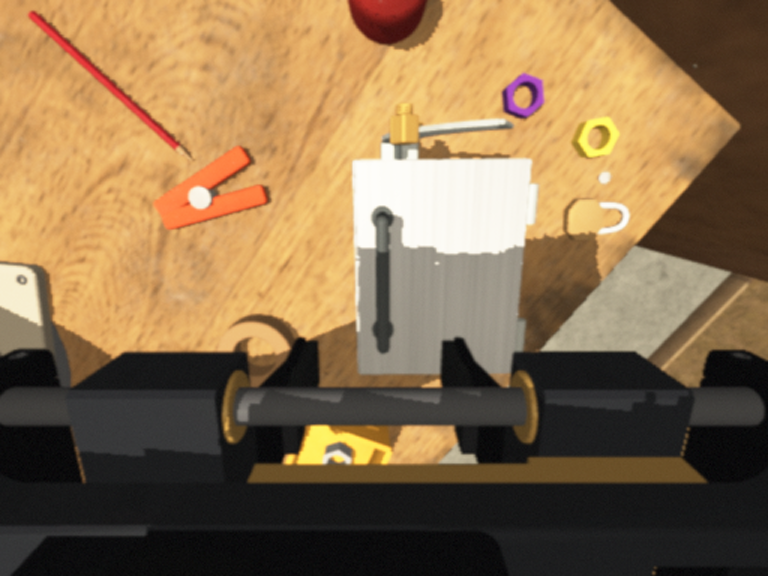

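```bash
python3 - <<'E'
from h import *
np.set_printoptions(precision=4,suppress=True)
from scipy.optimize import least_squares
p,K,T=load('w5');_,Kt,Tt=load('top');_,Ks,Ts=load('scene')
for c in ((217/1.5,382/1.5),(330/1.5,382/1.5)): print('bar w5',atz(K,T,c,.112))
# lid corners w5: front-left (355,160) back-left (531,158) front-right(358,373)
for c in ((160,354),(158,531),(373,358)): print('lid',atz(K,T,(c[0]/1.5,c[1]/1.5),.074))
def w(q,u):  # case-frame point -> world
    c,s=np.cos(q[2]),np.sin(q[2]);u=np.atleast_2d(u);return np.c_[q[0]+c*u[:,0]-s*u[:,1],q[1]+s*u[:,0]+c*u[:,1],u[:,2]]
bar=np.array([[-.047,.0445,.112],[-.047,-.0445,.112]])
obs=[(Kt,Tt,bar,np.array([[130+378/4,140+372/4],[130+378/4,140+548/4]])),
(Ks,Ts,bar,np.array([[130+268/4,130+470/4],[130+212/4,130+610/4]])),
(K,T,bar,np.array([[217,382],[330,382]])/1.5)]
f=lambda q:np.concatenate([(proj(k,t,w(q,u))-o).ravel() for k,t,u,o in obs])
q=least_squares(f,[.4917,.1617,.106]).x;print(q,f(q))
pickle.dump(q,open('q.pkl','wb'))
# clip triangulation: scene block centre, w5 block centre, w1 block
_,K1,T1=load('w1')
rs=[ray(Ks,Ts,(195.5,219.5)),ray(K,T,(126/1.5,404/1.5)),ray(Kt,Tt,(130+347/4,140+250/4))]
P,e=tri(*rs);print(P,e)
c,s=np.cos(q[2]),np.sin(q[2]);d=P[:2]-q[:2];u=np.array([c*d[0]+s*d[1],-s*d[0]+c*d[1],P[2]]);print('case',u,'theta',np.arctan2(u[2]-.07,.065-u[0]),np.hypot(u[2]-.07,.065-u[0]))
# overlay in w5 and scene
for n,(im0,k,t) in {'w5':load('w5'),'scene':load('scene')}.items():
    im=cv2.resize(im0['image'][:,:,::-1],None,fx=4,fy=4,interpolation=2)
    for th in np.arange(0.0,1.25,.1):
        for Rr,col in ((.112,(0,0,255)),(.100,(0,255,0))):
            for y in (.095,.115):
                a=proj(k,t,w(q,[.065-Rr*np.cos(th),y,.07+Rr*np.sin(th)]))[0]*4+2
                cv2.circle(im,(int(a[1]),int(a[0])),3,col,-1)
    a=proj(k,t,w(q,[.065-.1*np.cos(.6),.105,.07+.06]))[0]*4
    x0,y0=int(a[1])-300,max(0,int(a[0])-300);cv2.imwrite(f'pics/ov_{n}.png',im[y0:y0+500,x0:x0+600])
E
```

```text
bar w5 [0.4395 0.2057 0.112 ]
bar w5 [0.4482 0.1238 0.112 ]
lid [0.415  0.2416 0.074 ]
lid [0.5459 0.2566 0.074 ]
lid [0.4335 0.0677 0.074 ]
[0.4907 0.1665 0.1013] [ 0.022  -2.4317  0.3715 -2.6212  1.0845 -1.1991  1.0208 -2.3845 -0.3111
 -0.064   5.3459 -0.3539]
[0.4465 0.2621 0.1339] [np.float64(0.0006374549095040912), np.float64(0.00012090792954255225), np.float64(0.0007567591200304031)]
case [-0.0343  0.0996  0.1339] theta 0.5715446059972447 0.11807342337656533
```

View pics/ov_w5.png

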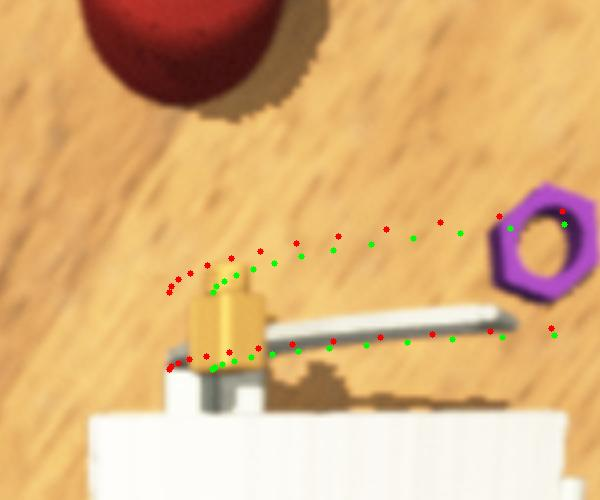

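View pics/ov_scene.png

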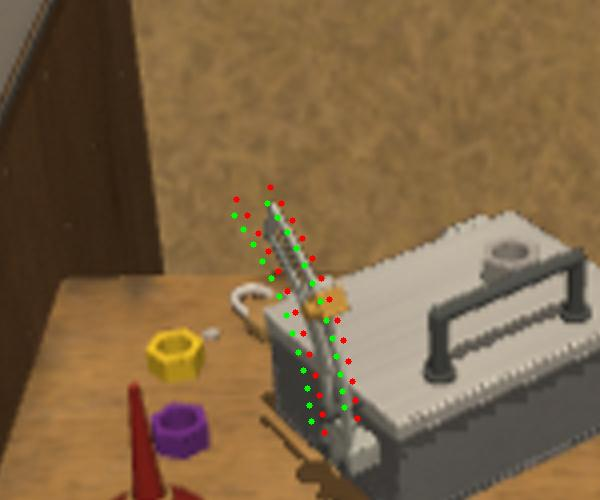

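```bash
cat >> h.py <<'E'
def w(q,u):
    c,s=np.cos(q[2]),np.sin(q[2]);u=np.atleast_2d(u);return np.c_[q[0]+c*u[:,0]-s*u[:,1],q[1]+s*u[:,0]+c*u[:,1],u[:,2]]
def tocase(q,P):
    c,s=np.cos(q[2]),np.sin(q[2]);d=P[:2]-q[:2];return np.array([c*d[0]+s*d[1],-s*d[0]+c*d[1],P[2]])
def pol(u): return np.arctan2(u[2]-.07,.065-u[0]),np.hypot(u[2]-.07,.065-u[0])
E
python3 - <<'E'
from h import *
np.set_printoptions(precision=4,suppress=True)
from scipy.optimize import least_squares
p,K,T=load('w5');_,Kt,Tt=load('top');_,Ks,Ts=load('scene')
bar=lambda q:np.array([[-.047,q[3],.112],[-.047,-q[3],.112]])
lid=lambda q:np.array([[q[5],q[4],.074],[q[5],-q[4],.074],[q[6],q[4],.074],[q[6],-q[4],.074]])
obs=[(Kt,Tt,bar,np.array([[130+378/4,140+372/4],[130+378/4,140+548/4]])),
(Ks,Ts,bar,np.array([[130+268/4,130+470/4],[130+212/4,130+610/4]])),
(K,T,bar,np.array([[217,382],[347,382.5]])/1.5),
(Kt,Tt,lid,np.array([(237,214),(237,296.8),(176,214.5),(176,296.3)])),
(K,T,lambda q:lid(q)[:3],np.array([(160,354),(373,358),(158,531)])/1.5)]
f=lambda q:np.concatenate([(proj(k,t,w(q,u(q)))-o).ravel() for k,t,u,o in obs])
q=least_squares(f,[.4917,.1617,.106,.046,.087,-.065,.065],x_scale=.01,loss='soft_l1').x;print(q,f(q))
pickle.dump(q,open('q.pkl','wb'))
rs=[ray(Ks,Ts,(195.5,219.5)),ray(K,T,(126/1.5,404/1.5)),ray(Kt,Tt,(130+347/4,140+250/4))]
P,e=tri(*rs);u=tocase(q,P);print('case',u,pol(u),e)
print('bar mid',w(q,[-.047,0,.112]),'hinge',w(q,[.065,0,.07]))
for n,(im0,k,t) in {'w5':load('w5'),'scene':load('scene')}.items():
    im=cv2.resize(im0['image'][:,:,::-1],None,fx=6,fy=6,interpolation=2)
    for th in np.arange(0.0,1.25,.1):
        for Rr,col in ((.112,(0,0,255)),(.100,(0,255,0))):
            for y in (.095,.115):
                a=proj(k,t,w(q,[.065-Rr*np.cos(th),y,.07+Rr*np.sin(th)]))[0]*6+3
                cv2.circle(im,(int(a[1]),int(a[0])),2,col,-1)
    a=proj(k,t,w(q,[.065-.1*np.cos(.6),.105,.07+.06]))[0]*6
    x0,y0=int(a[1])-300,max(0,int(a[0])-250);cv2.imwrite(f'pics/ov_{n}.png',im[y0:y0+500,x0:x0+600])
E
```

```text
[ 0.4916  0.1621  0.1083  0.0469  0.0878 -0.0679  0.0642] [-0.0247 -1.2271  0.0253  0.8973  0.6572 -0.263  -0.2073 -0.0135  2.1034
  0.0396 -0.0451 -0.0259 -0.342  -0.6399 -0.2676 -0.2986 -0.0376  0.3372
  0.1101 -0.8749 -0.4773 -0.3589  0.173   0.0378  0.2247  0.0272]
case [-0.034   0.1043  0.1339] (np.float64(0.5728470488356677), np.float64(0.11783489594793857)) [np.float64(0.0006374549095040912), np.float64(0.00012090792954255225), np.float64(0.0007567591200304031)]
bar mid [[0.4449 0.157  0.112 ]] hinge [[0.5562 0.1691 0.07  ]]
```

View pics/ov_scene.png

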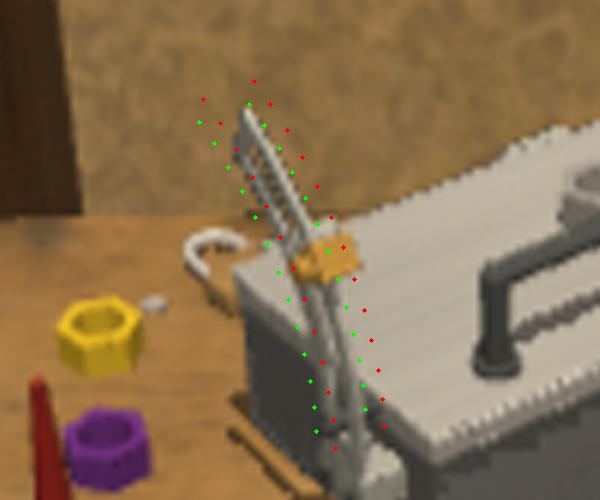

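View pics/ov_w5.png

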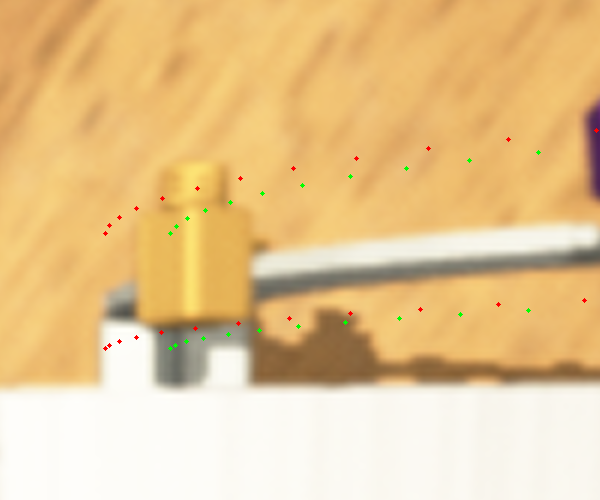

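```bash
python3 - <<'E'
from h import *
np.set_printoptions(precision=4,suppress=True)
for t in ([.4449,.157,.14],[.4449,.157,.094]): print(delta(t,Rtool(6.2)))
E
```

```text
[ 0.0016  0.0953  0.0015  0.0321 -0.508  -0.0068]
[ 0.0016  0.1413  0.0015  0.0321 -0.508  -0.0068]
```

Request:
{"name": "arm_command", "arguments": {
  "deltas": [0.001, 0.03, 0.001, 0, -0.5, 0, 0.002, 0.07, 0.0015, 0, -0.5, 0, 0.002, 0.1, 0.0015, 0, -0.5, 0, 0.002, 0.115, 0.0015, 0, -0.5, 0, 0.002, 0.115, 0.0015, 0, -0.5, 0]
}}

```text
time: 10.28
ee_pos: [0.4449, 0.1578, 0.1201]
eef_rot: [0.706, 0.039, -0.039, -0.706]
ft_force: [-0.9, -0.5, -0.2]
width: 0.052
```

```bash
python3 - <<'E'
from h import *
np.set_printoptions(precision=4,suppress=True)
s=r.read_state();print(s['ee_pos'],s['ft_force'])
print(delta([.4449,.157,.094],Rtool(6.2)))
p,K,T=snap('wrist','w6')
cv2.imwrite('pics/w6b.png',cv2.resize(p['image'][:,:,::-1],None,fx=1.5,fy=1.5,interpolation=2))
E
```

```text
[0.4449 0.1578 0.1201] [-0.8847 -0.5007 -0.1616]
[-0.0001  0.0261 -0.0008  0.0025  0.1121 -0.0666]
```

View pics/w6b.png

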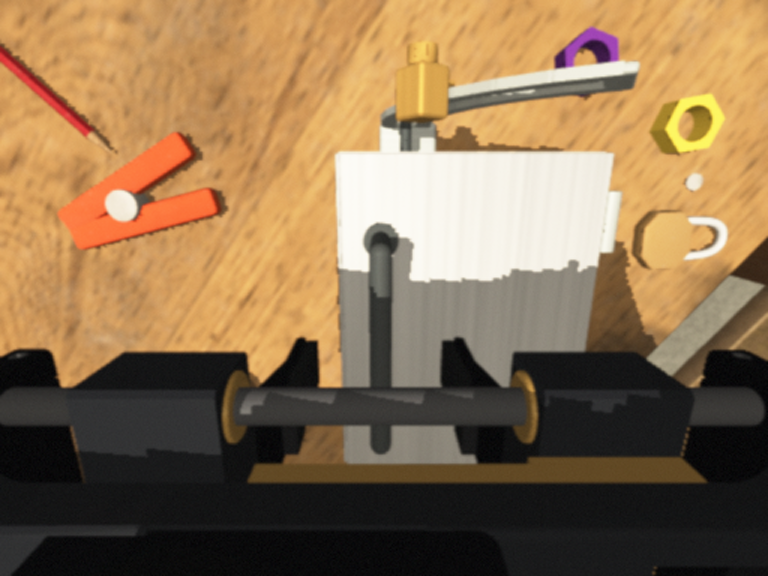

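The bar at column 381 is centred between the fingers. I go down and pinch it.

Request:
{"name": "arm_command", "arguments": {
  "deltas": [0, 0.014, 0, 0, 0, 0, 0, 0.024, 0, 0, 0, 0, 0, 0.026, 0, 0, 0, 0, 0, 0.026, 0, 0, 0, 0]
}}

```text
time: 10.82
ee_pos: [0.4451, 0.1583, 0.0943]
eef_rot: [-0.706, -0.039, 0.039, 0.706]
ft_force: [0.8, 0.8, -0.4]
width: 0.052
```

Request:
{"name": "arm_command", "arguments": {
  "deltas": [0, 0, 0, 0, 0, 0, 0, 0, 0, 0, 0, 0, 0, 0, 0, 0, 0, 0, 0, 0, 0, 0, 0, 0, 0, 0, 0, 0, 0, 0],
  "hand": 0,
  "grip_force": 40
}}

```text
time: 11.45
ee_pos: [0.4452, 0.1582, 0.0944]
eef_rot: [0.706, 0.039, -0.039, -0.706]
ft_force: [-0.2, -0.1, -1.1]
width: 0.0102
```

```bash
python3 - <<'E'
from h import *
np.set_printoptions(precision=4,suppress=True)
s=r.read_state();print(s['ee_pos'],s['ft_force'],s['width'],s['time'])
RT=R.from_quat(s['eef_rot']).as_matrix();print(RT)
# tool vertical: tx along case x, ty = -z
r0=np.hypot(.112,.042);a0=np.arctan2(.042,.112)
for th in np.arange(0.05,.9,.05):
    print(round(th,2),np.round([.112-r0*np.cos(a0+th),-(r0*np.sin(a0+th)-.042)],4))
E
```

```text
[0.4452 0.1582 0.0944] [-0.2191 -0.1041 -1.0526] 0.010238184432595634 11.45
[[ 0.9939  0.0002 -0.1107]
 [ 0.1107 -0.0001  0.9939]
 [ 0.0002 -1.     -0.0001]]
0.05 [ 0.0022 -0.0055]
0.1 [ 0.0048 -0.011 ]
0.15 [ 0.0075 -0.0163]
0.2 [ 0.0106 -0.0214]
0.25 [ 0.0139 -0.0264]
0.3 [ 0.0174 -0.0312]
0.35 [ 0.0212 -0.0359]
0.4 [ 0.0252 -0.0403]
0.45 [ 0.0294 -0.0445]
0.5 [ 0.0338 -0.0486]
0.55 [ 0.0385 -0.0523]
0.6 [ 0.0433 -0.0559]
0.65 [ 0.0483 -0.0592]
0.7 [ 0.0534 -0.0623]
0.75 [ 0.0587 -0.0651]
0.8 [ 0.0641 -0.0676]
0.85 [ 0.0696 -0.0699]
```

Request:
{"name": "arm_command", "arguments": {
  "deltas": [0.001, -0.003, 0, 0, 0, 0, 0.0022, -0.0055, 0, 0, 0, 0, 0.0035, -0.008, 0, 0, 0, 0, 0.0048, -0.011, 0, 0, 0, 0, 0.006, -0.0137, 0, 0, 0, 0, 0.0075, -0.0163, 0, 0, 0, 0, 0.009, -0.019, 0, 0, 0, 0, 0.0106, -0.0214, 0, 0, 0, 0]
}}

```text
time: 12.45
ee_pos: [0.4553, 0.1593, 0.1157]
eef_rot: [0.706, 0.039, -0.04, -0.706]
ft_force: [-0.2, 0.1, -8.0]
width: 0.0085
```

```bash
python3 - <<'E'
from h import *
np.set_printoptions(precision=4,suppress=True)
s=r.read_state();print(s['ee_pos'],s['ft_force'],s['torque'],s['width'],s['time'])
p,K,T=snap('wrist','w7')
cv2.imwrite('pics/w7b.png',cv2.resize(p['image'][:,:,::-1],None,fx=1.5,fy=1.5,interpolation=2))
E
```

```text
[0.4553 0.1593 0.1157] [-0.2369  0.1345 -7.9857] [ 0.0242  0.2817 -0.0294] 0.008503040410238995 12.45
```

View pics/w7b.png

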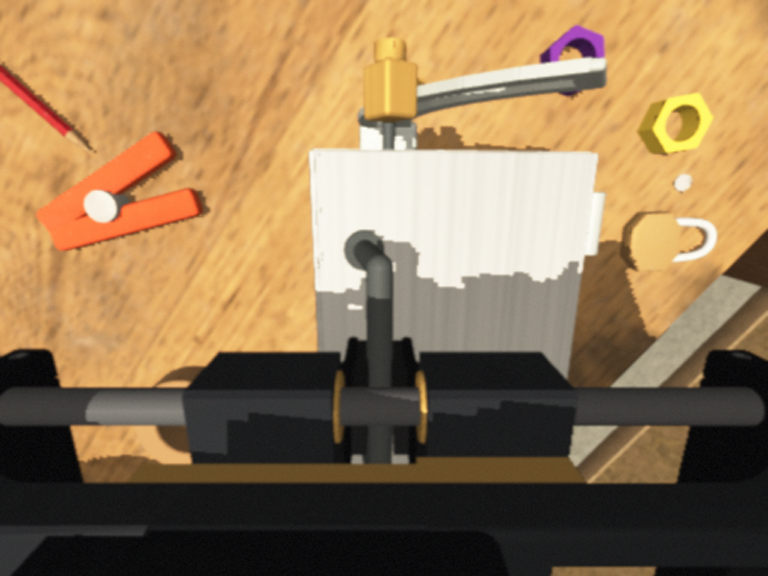

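```bash
cat >> h.py <<'E'
def rotl(u,th):
    "case-frame point on shut lid -> at angle th"
    u=np.atleast_2d(u).astype(float).copy();x=u[:,0]-.065;z=u[:,2]-.07
    u[:,0]=.065+np.cos(th)*x+np.sin(th)*z; u[:,2]=.07-np.sin(th)*x+np.cos(th)*z;return u
E
python3 - <<'E'
from h import *
np.set_printoptions(precision=4,suppress=True)
q=pickle.load(open('q.pkl','rb'))
s=r.read_state()
p=r.camera('wrist');K=np.array(p['intrinsics']);W=np.eye(4);W[:3,:3]=R.from_quat(s['eef_rot']).as_matrix();W[:3,3]=s['ee_pos'];T=W@np.array(p['hand_eye'])
print(s['width'],s['ft_force'],s['ee_pos'])
for th in (0,.1,.15,.2,.25):
    print(th,proj(K,T,w(q,rotl([[-.0679,.0878,.074],[-.047,.0469,.112],[-.047,.0469,.078],[.0642,.0878,.074]],th)))*1.5, 'bar',w(q,rotl([-.047,0,.112],th)))
E
```

```text
0.008593053904157393 [-1.9763  0.1275 -4.6072] [0.4554 0.1593 0.116 ]
0 [[151.5568 313.6098]
 [253.1886 354.8271]
 [240.3286 358.8565]
 [152.5907 596.3777]] bar [[0.4449 0.157  0.112 ]]
0.1 [[149.9631 311.3876]
 [258.5225 365.6447]
 [244.0657 360.6436]
 [152.5874 597.3057]] bar [[0.4496 0.1575 0.123 ]]
0.15 [[149.0908 311.3524]
 [261.365  372.7247]
 [246.0759 362.5516]
 [152.5874 597.7572]] bar [[0.4524 0.1578 0.1283]]
0.2 [[148.1648 312.1436]
 [264.3209 381.0253]
 [248.1826 365.2077]
 [152.5885 598.1986]] bar [[0.4554 0.1582 0.1334]]
0.25 [[147.1821 313.8539]
 [267.3851 390.6262]
 [250.3866 368.6694]
 [152.5907 598.6289]] bar [[0.4587 0.1585 0.1384]]
```

Request:
{"name": "arm_command", "arguments": {
  "deltas": [0, 0, 0, 0, 0, 0, 0.0032, -0.005, 0, 0, 0, 0, 0.0068, -0.0098, 0, 0, 0, 0],
  "grip_force": 50
}}

```text
time: 12.92
ee_pos: [0.4618, 0.16, 0.1256]
eef_rot: [0.706, 0.039, -0.04, -0.706]
ft_force: [-8.6, -1.0, -3.1]
width: 0.0083
```

```bash
python3 - <<'E'
from h import *
np.set_printoptions(precision=4,suppress=True)
s=r.read_state();print(s['ee_pos'],s['ft_force'],s['torque'],s['width'],s['time'])
p,K,T=snap('wrist','w8')
cv2.imwrite('pics/w8b.png',cv2.resize(p['image'][:320,80:430,::-1],None,fx=2,fy=2,interpolation=2)[:600])
q=pickle.load(open('q.pkl','rb'))
for th in (.2,.25,.3):
    print(th,proj(K,T,w(q,rotl([[-.0679,.0878,.074],[-.047,.0469,.112],[-.047,.0469,.078]],th)))*2-[0,160])
E
```

```text
[0.4618 0.16   0.1256] [-8.6037 -0.9909 -3.0526] [-0.2514  1.9041 -0.014 ] 0.008346310684495657 12.925
0.2 [[199.3051 241.0766]
 [345.2889 325.3999]
 [326.0251 309.284 ]]
0.25 [[198.131  242.6645]
 [348.9053 336.6893]
 [328.6807 313.1541]]
0.3 [[196.8917 245.495 ]
 [352.6267 349.6313]
 [331.4458 318.0845]]
```

View pics/w8b.png

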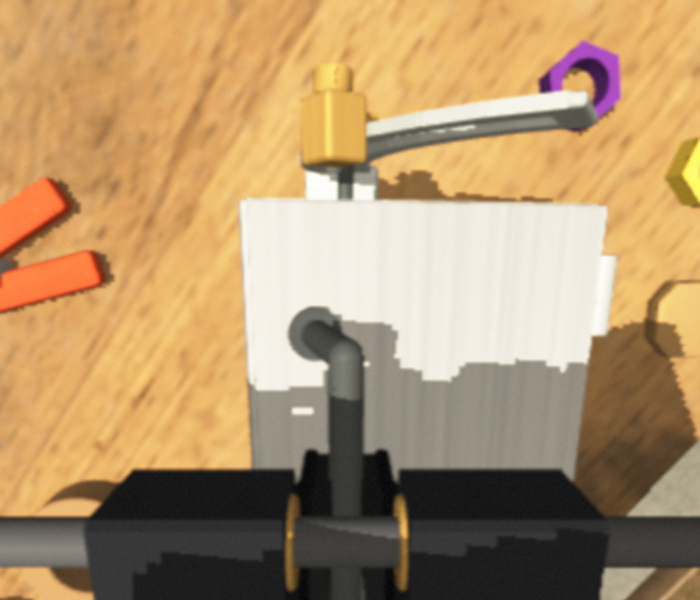

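Request:
{"name": "arm_command", "arguments": {
  "deltas": [0.001, -0.0015, 0, 0, 0, 0, 0.0025, -0.004, 0, 0, 0, 0, 0.0045, -0.007, 0, 0, 0, 0, 0.007, -0.0105, 0, 0, 0, 0, 0.007, -0.0105, 0, 0, 0, 0]
}}

```text
time: 13.6
ee_pos: [0.4702, 0.1609, 0.1363]
eef_rot: [-0.706, -0.04, 0.039, 0.706]
ft_force: [1.8, 0.6, -12.6]
width: 0.0083
```

```bash
python3 - <<'E'
from h import *
np.set_printoptions(precision=4,suppress=True)
s=r.read_state();print(s['ee_pos'],s['ft_force'],s['torque'],s['width'],s['time'])
p,K,T=snap('wrist','w9')
cv2.imwrite('pics/w9b.png',cv2.resize(p['image'][:320,80:430,::-1],None,fx=2,fy=2,interpolation=2)[:600])
q=pickle.load(open('q.pkl','rb'))
for th in (.3,.35,.4,.45):
    print(th,proj(K,T,w(q,rotl([[-.0679,.0878,.074],[-.047,.0469,.112],[-.047,.0469,.078]],th)))*2-[0,160],w(q,rotl([-.047,0,.112],th))[0]-s['ee_pos'])
E
```

```text
[0.4702 0.1609 0.1363] [  1.7527   0.5596 -12.6354] [ 0.0685 -0.3764 -0.0305] 0.008298321344268406 13.6
0.3 [[199.0729 224.2722]
 [344.6802 319.6819]
 [326.0849 294.488 ]] [-0.0081 -0.002   0.0069]
0.35 [[197.903  227.541 ]
 [347.975  332.5506]
 [328.6311 299.6257]] [-0.0043 -0.0016  0.0115]
0.4 [[196.6771 232.1754]
 [351.32   347.0276]
 [331.2604 305.8626]] [-0.0003 -0.0012  0.016 ]
0.45 [[195.3949 238.3048]
 [354.6976 363.1593]
 [333.9676 313.2617]] [ 0.0039 -0.0007  0.0202]
```

View pics/w9b.png

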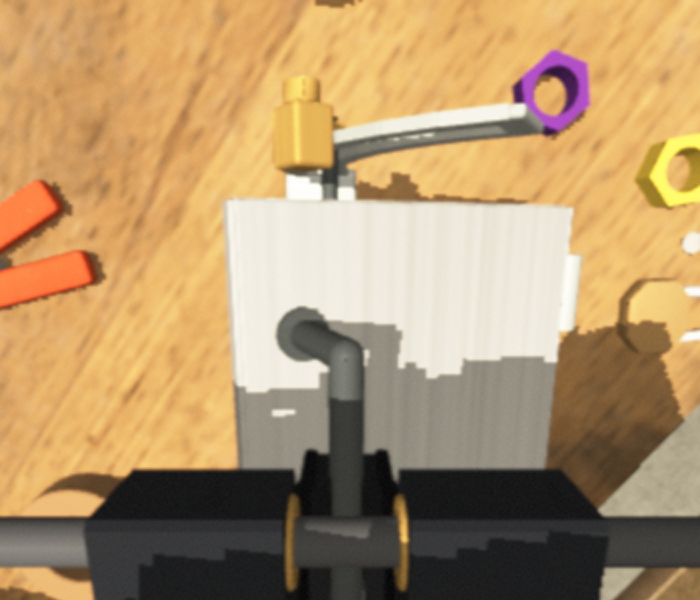

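Request:
{"name": "arm_command", "arguments": {
  "deltas": [0.0025, -0.0015, 0, 0, 0, 0, 0.0045, -0.0035, 0, 0, 0, 0, 0.007, -0.0055, 0, 0, 0, 0, 0.0094, -0.0077, 0, 0, 0, 0, 0.0094, -0.0077, 0, 0, 0, 0]
}}

```text
time: 14.28
ee_pos: [0.4778, 0.1618, 0.144]
eef_rot: [0.706, 0.038, -0.04, -0.706]
ft_force: [-8.4, -1.7, -1.5]
width: 0.0083
```

```bash
cat > look.py <<'E'
from h import *
import sys
tag=sys.argv[1]
np.set_printoptions(precision=4,suppress=True)
s=r.read_state();print(s['ee_pos'],s['ft_force'],s['width'],s['time'])
p,K,T=snap('wrist','w'+tag);pickle.dump((p,K,T),open(f'w{tag}.pkl','wb'))
im=p['image'][40:150,150:350,::-1]
cv2.imwrite(f'pics/w{tag}q.png',cv2.resize(im,None,fx=4,fy=4,interpolation=2))
q=pickle.load(open('q.pkl','rb'))
for d in r.boxes_of(p,'lid_pin')[:2]+r.boxes_of(p,'clip_mark')[:2]: print(d['centre'],d['conf'])
p2,K2,T2=snap('scene','s'+tag);pickle.dump((p2,K2,T2),open(f's{tag}.pkl','wb'))
a=p2['image'][130:250,150:300,::-1];cv2.imwrite(f'pics/s{tag}q.png',cv2.resize(a,None,fx=5,fy=5,interpolation=2))
for th in np.arange(.35,.75,.05):
    print(round(th,2),proj(K,T,w(q,rotl([[-.047,.0469,.112]],th)))[0],w(q,rotl([-.047,0,.112],th))[0]-s['ee_pos'])
E
python3 look.py 10
```

```text
[0.4778 0.1618 0.144 ] [-8.3873 -1.6696 -1.5285] 0.008264505372614056 14.275
[170.0, 261.2] 0.65
[67.1, 219.2] 0.6
0.35 [171.3625 233.5122] [-0.0119 -0.0025  0.0039]
0.4 [172.9049 240.0326] [-0.0079 -0.002   0.0083]
0.45 [174.4596 247.3215] [-0.0037 -0.0016  0.0126]
0.5 [176.0171 255.3933] [ 0.0007 -0.0011  0.0166]
0.55 [177.5668 264.2543] [ 0.0053 -0.0006  0.0204]
0.6 [179.0967 273.9009] [ 0.0101 -0.0001  0.0239]
0.65 [180.5937 284.3181] [0.015  0.0005 0.0273]
0.7 [182.0436 295.4784] [0.0202 0.001  0.0303]
```

View pics/w10q.png

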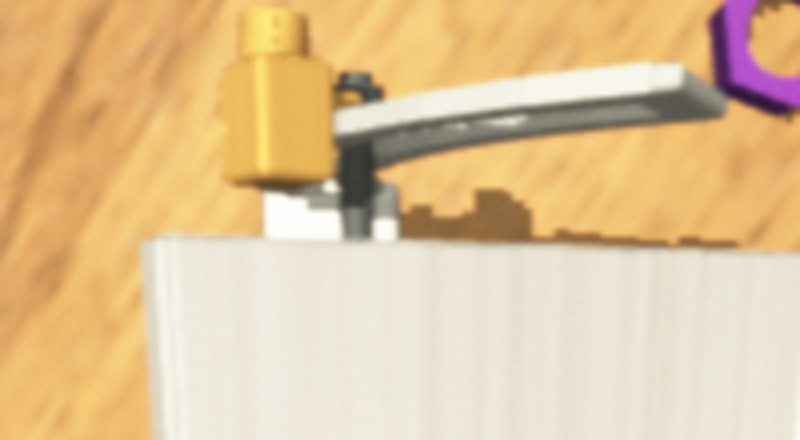

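View pics/s10q.png

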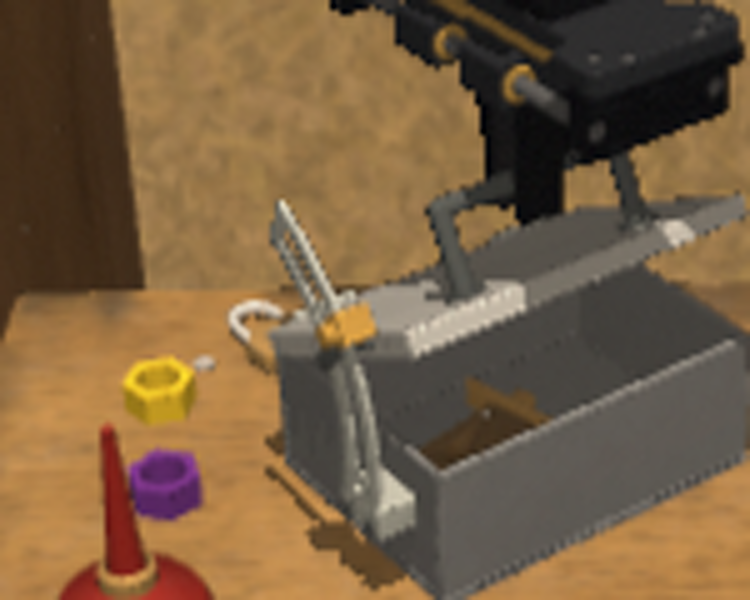

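```bash
python3 - <<'E'
import cv2,numpy as np
o=[]
for f,(r0,c0) in {'w6':(20,245),'w8':(60,215),'w9':(65,200),'w10':(35,190)}.items():
    a=cv2.imread(f'pics/{f}.png')[r0:r0+60,c0:c0+60];a=cv2.resize(a,None,fx=6,fy=6,interpolation=cv2.INTER_NEAREST)
    for i in range(0,60,10): cv2.putText(a,str(c0+i),(i*6,10),0,.35,(0,0,255),1);cv2.line(a,(i*6,12),(i*6,18),(0,0,255),1);cv2.putText(a,str(r0+i),(0,i*6+4),0,.35,(255,0,0),1)
    o.append(a[:290])
cv2.imwrite('pics/clips.png',np.vstack([np.hstack(o[:2]),np.hstack(o[2:])]))
E
```

```text
(no output)
```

View pics/clips.png

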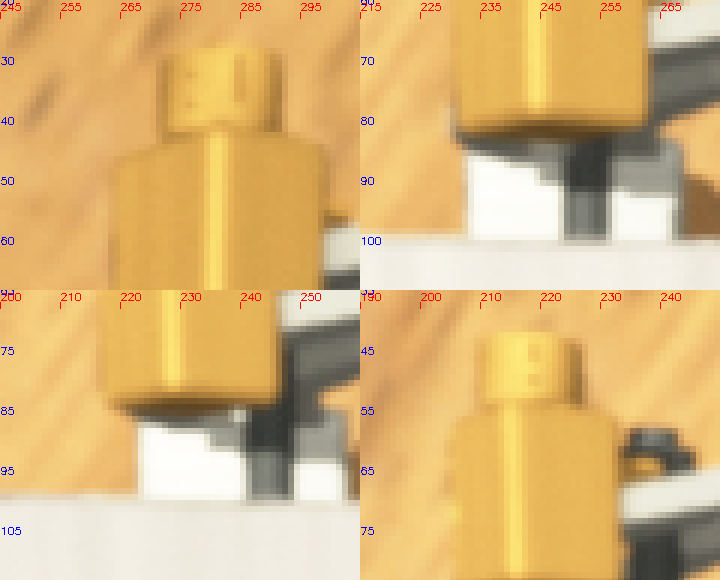

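```bash
cat > clipfit.py <<'E'
from h import *
from scipy.optimize import least_squares
np.set_printoptions(precision=4,suppress=True)
q=pickle.load(open('q.pkl','rb'))
p=load('w10')[0];K=np.array(p['intrinsics']);HE=np.array(p['hand_eye'])
# poses typed from logs (measured): w6,w8,w9,w10
P={'w6':([.4449,.1578,.1201],[.706,.039,-.039,-.706]),'w8':([.4618,.16,.1256],[.706,.039,-.04,-.706]),'w9':([.4702,.1609,.1363],[.706,.04,-.039,-.706]),'w10':([.4778,.1618,.144],[.706,.038,-.04,-.706])}
O={'w6':(57,264.5,281,298.7),'w8':(70,231.3,244.5,263),'w9':(78,217.5,228.5,246.5),'w10':(65,206.3,215.5,232.5)}
def cam(n):
    W=np.eye(4);W[:3,:3]=R.from_quat(P[n][1]).as_matrix();W[:3,3]=P[n][0];return W@HE
def pt(th,rr,t,y): # radius rr, tangential offset t
    return [.065-rr*np.cos(th)+t*np.sin(th),y,.07+rr*np.sin(th)+t*np.cos(th)]
if __name__=='__main__':
    def f(v):
        th,ro,ri,dx=v[:4];o=[]
        for n in O:
            T=cam(n)
            for j,(rr,t) in enumerate(((ro,-.007),(ro,.007),(ri,.007))):
                o.append(proj(K,T,w(q,pt(th,rr,t,.104)))[0,1]+dx-O[n][1+j])
        return np.array(o)
    for fixdx in (1,0):
        g=(lambda v:np.r_[f(v),v[3]*100]) if fixdx else (lambda v:np.r_[f(v),v[3]*.1])
        s=least_squares(g,[.57,.122,.112,0]);J=s.jac;print(s.x,f(s.x),np.sqrt(np.diag(np.linalg.inv(J.T@J)))*.5)
    # pin
    T=cam('w10')
    for th in (.45,.48,.5,.52,.55,.57,.6): print(th,proj(K,T,w(q,[pt(th,.1,0,.095),pt(th,.1,0,.112)])).ravel())
E
python3 clipfit.py
```

```text
[0.5668 0.1227 0.1122 0.    ] [-0.6898  0.0774 -0.33   -0.2517  0.275  -0.1566 -0.1182  0.6081 -0.0242
 -0.4707  0.4959  0.523 ] [0.0053 0.0004 0.0005 0.005 ]
[0.5688 0.1249 0.1145 3.354 ] [-0.5746  0.1285 -0.2176 -0.3175  0.1006 -0.2704 -0.0664  0.5525 -0.0384
 -0.3653  0.4899  0.5451] [0.0057 0.0023 0.0025 3.6805]
0.45 [ 88.7646 237.067   60.1855 236.7159]
0.48 [ 88.3701 238.9155  59.3531 238.6102]
0.5 [ 88.1044 240.2493  58.7919 239.9781]
0.52 [ 87.8367 241.6659  58.2259 241.4319]
0.55 [ 87.4316 243.9492  57.3685 243.7769]
0.57 [ 87.1595 245.5788  56.7918 245.4518]
0.6 [ 86.7487 248.1876  55.9199 248.1351]
```

The clip fit gives 0.567 rad, with an inner radius of 112.2 mm that matches the given 112. The pin column, 240, gives about 0.50 rad. About 0.07 rad more is needed.

Request:
{"name": "arm_command", "arguments": {
  "deltas": [0.002, -0.0018, 0, 0, 0, 0, 0.0042, -0.0036, 0, 0, 0, 0, 0.0063, -0.0054, 0, 0, 0, 0, 0.0063, -0.0054, 0, 0, 0, 0, 0.0063, -0.0054, 0, 0, 0, 0, 0.0063, -0.0054, 0, 0, 0, 0]
}}

```text
time: 15.22
ee_pos: [0.484, 0.1625, 0.1494]
eef_rot: [0.706, 0.038, -0.04, -0.706]
ft_force: [-8.7, -2.7, -0.2]
width: 0.0084
```

```bash
cat >> look.py <<'E'
from clipfit import pt
print('pin');
for th in (.5,.53,.55,.57,.59,.62): print(th,proj(K,T,w(q,[pt(th,.1,0,.095),pt(th,.1,0,.112)])).ravel(),'scene',proj(K2,T2,w(q,[pt(th,.1,0,.112),pt(th,.118,0,.104)])).ravel())
print('clip edges .567',proj(K,T,w(q,[pt(.567,.1227,-.007,.104),pt(.567,.1227,.007,.104),pt(.567,.1122,.007,.104)]))[:,1])
c=[int(x) for x in proj(K,T,w(q,pt(.567,.108,0,.104)))[0]]
a=p['image'][max(c[0]-40,0):c[0]+40,c[1]-45:c[1]+45,::-1];a=cv2.resize(a,None,fx=8,fy=8,interpolation=cv2.INTER_NEAREST)[:600]
for i in range(0,90,10): cv2.putText(a,str(c[1]-45+i),(i*8,10),0,.35,(0,0,255),1);cv2.line(a,(i*8,12),(i*8,18),(0,0,255),1);cv2.putText(a,str(max(c[0]-40,0)+i),(0,i*8+4),0,.35,(255,0,0),1)
cv2.imwrite(f'pics/w{tag}z.png',a)
E
python3 look.py 11
```

```text
[0.484  0.1625 0.1494] [-8.6545 -2.6729 -0.2384] 0.00840206305427849 15.225
[165.6, 254.3] 0.8
[68.8, 206.7] 0.62
[154.6, 391.8] 0.51
0.35 [169.6456 223.8252] [-0.018  -0.0032 -0.0016]
0.4 [171.0935 229.8761] [-0.014  -0.0028  0.0029]
0.45 [172.5506 236.6575] [-0.0098 -0.0023  0.0071]
0.5 [174.0079 244.1831] [-0.0054 -0.0018  0.0111]
0.55 [175.4555 252.4587] [-0.0009 -0.0013  0.0149]
0.6 [176.8823 261.4815] [ 0.0039 -0.0008  0.0185]
0.65 [178.2764 271.2379] [ 0.0089 -0.0003  0.0218]
0.7 [179.6246 281.703 ] [0.014  0.0003 0.0248]
pin
0.5 [ 88.8205 231.2792  60.3718 230.7932] scene [200.9626 214.0511 199.538  221.3756]
0.53 [ 88.4476 233.2492  59.5771 232.8104] scene [199.5716 213.5797 197.8753 220.8159]
0.55 [ 88.1972 234.6635  59.0427 234.2599] scene [198.6444 213.2548 196.7671 220.4295]
0.57 [ 87.9455 236.1601  58.505  235.7948] scene [197.718  212.9213 195.6597 220.0326]
0.59 [ 87.6926 237.7402  57.9642 237.4162] scene [196.7928 212.5797 194.5539 219.6256]
0.62 [ 87.3115 240.2693  57.148  240.0135] scene [195.4083 212.052  192.8991 218.9963]
clip edges .567 [197.2611 206.4836 223.2332]
```

View pics/w11z.png

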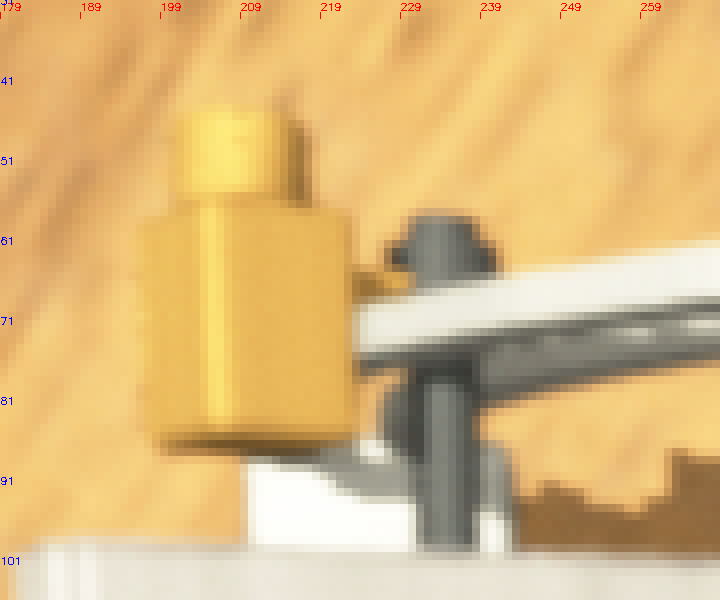

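View pics/s11q.png

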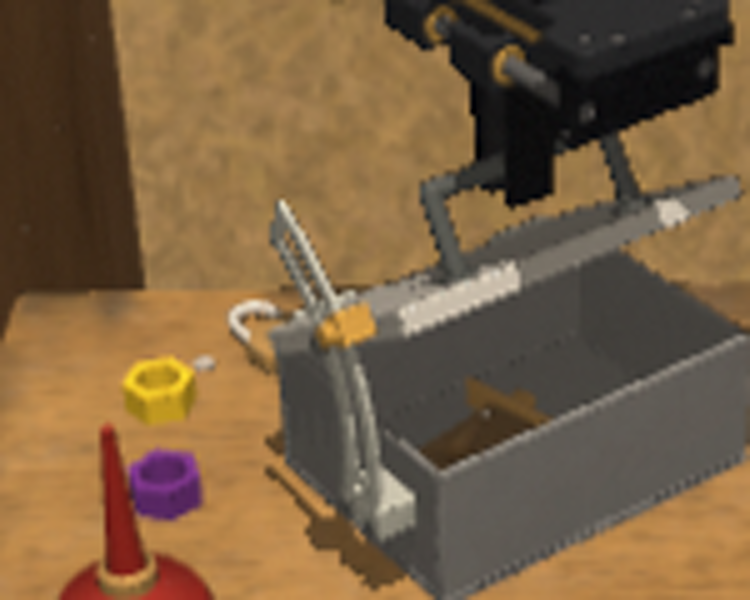

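Request:
{"name": "arm_command", "arguments": {
  "deltas": [0.0008, -0.0008, 0, 0, 0, 0, 0.0015, -0.0015, 0, 0, 0, 0, 0.0015, -0.0015, 0, 0, 0, 0, 0.0015, -0.0015, 0, 0, 0, 0, 0.0015, -0.0015, 0, 0, 0, 0]
}}

```text
time: 16.05
ee_pos: [0.4855, 0.1626, 0.1507]
eef_rot: [0.706, 0.038, -0.04, -0.706]
ft_force: [-7.6, -1.3, -3.9]
width: 0.0084
```

```bash
python3 look.py 12; python3 - <<'E'
from h import *
from clipfit import pt
p,K,T=load('s12');q=pickle.load(open('q.pkl','rb'))
a=p['image'][165:240,185:260,::-1];a=cv2.resize(a,None,fx=8,fy=8,interpolation=cv2.INTER_NEAREST)
for i in range(0,75,10): cv2.putText(a,str(185+i),(i*8,10),0,.35,(0,0,255),1);cv2.putText(a,str(165+i),(0,i*8+4),0,.35,(255,0,0),1)
cv2.imwrite('pics/s12z.png',a)
E
```

```text
[0.4855 0.1626 0.1507] [-7.5784 -1.256  -3.9172] 0.008351859621890004 16.05
[169.4, 257.9] 0.88
[68.2, 206.8] 0.95
0.35 [169.1885 221.4274] [-0.0196 -0.0033 -0.0029]
0.4 [170.6114 227.371 ] [-0.0156 -0.0029  0.0016]
0.45 [172.0425 234.0369] [-0.0114 -0.0024  0.0058]
0.5 [173.4733 241.4385] [-0.007  -0.002   0.0098]
0.55 [174.8939 249.5819] [-0.0024 -0.0015  0.0136]
0.6 [176.2936 258.4642] [ 0.0024 -0.0009  0.0172]
0.65 [177.6605 268.0725] [ 0.0073 -0.0004  0.0205]
0.7 [178.9819 278.3821] [0.0124 0.0002 0.0236]
pin
0.5 [ 88.9531 229.0203  60.7062 228.4745] scene [200.9626 214.0511 199.538  221.3756]
0.53 [ 88.5835 230.9457  59.9209 230.4448] scene [199.5716 213.5797 197.8753 220.8159]
0.55 [ 88.3354 232.3293  59.3928 231.8618] scene [198.6444 213.2548 196.7671 220.4295]
0.57 [ 88.086  233.7942  58.8615 233.3631] scene [197.718  212.9213 195.6597 220.0326]
0.59 [ 87.8354 235.3417  58.3273 234.9501] scene [196.7928 212.5797 194.5539 219.6256]
0.62 [ 87.458  237.8202  57.5212 237.4939] scene [195.4083 212.052  192.8991 218.9963]
clip edges .567 [195.0623 204.0558 220.7584]
```

View pics/w12z.png

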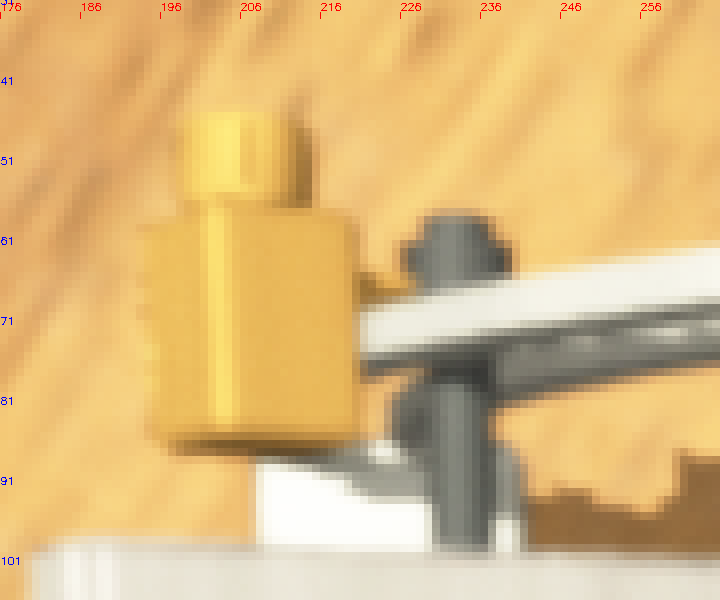

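View pics/s12z.png

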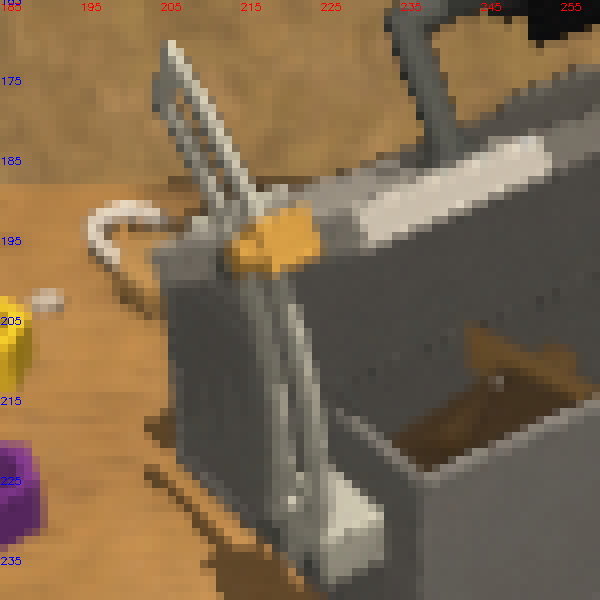

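Request:
{"name": "arm_command", "arguments": {
  "deltas": [0, 0, 0, 0, 0, 0, 0, 0, 0, 0, 0, 0, 0, 0, 0, 0, 0, 0, 0, 0, 0, 0, 0, 0, 0, 0, 0, 0, 0, 0, 0, 0, 0, 0, 0, 0, 0, 0, 0, 0, 0, 0, 0, 0, 0, 0, 0, 0]
}}

```text
time: 17.25
ee_pos: [0.4856, 0.1626, 0.1507]
eef_rot: [0.706, 0.038, -0.04, -0.706]
ft_force: [-7.8, -2.5, -3.9]
width: 0.0084
```

```bash
python3 look.py 13 | tail -9; python3 - <<'E'
from h import *
p,K,T=snap('top','top13')
cv2.imwrite('pics/top13b.png',cv2.resize(p['image'][100:330,140:420,::-1],None,fx=2.5,fy=2.5,interpolation=2))
E
```

```text
0.7 [178.9731 278.3505] [0.0124 0.0002 0.0236]
pin
0.5 [ 88.9467 228.9882  60.6987 228.4405] scene [200.9626 214.0511 199.538  221.3756]
0.53 [ 88.5769 230.9133  59.9131 230.4104] scene [199.5716 213.5797 197.8753 220.8159]
0.55 [ 88.3285 232.2967  59.3848 231.8272] scene [198.6444 213.2548 196.7671 220.4295]
0.57 [ 88.0789 233.7615  58.8532 233.3284] scene [197.718  212.9213 195.6597 220.0326]
0.59 [ 87.8281 235.3089  58.3188 234.9152] scene [196.7928 212.5797 194.5539 219.6256]
0.62 [ 87.4503 237.7871  57.5122 237.4586] scene [195.4083 212.052  192.8991 218.9963]
clip edges .567 [195.026  204.0178 220.7222]
```

View pics/w13z.png

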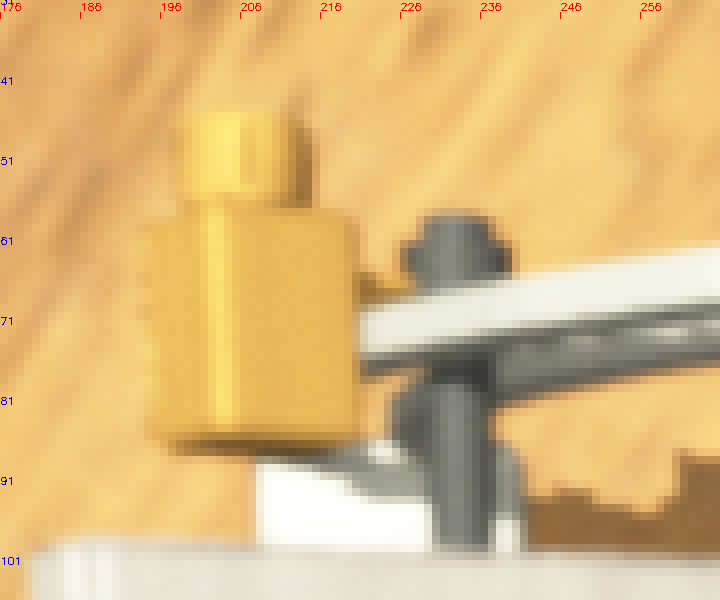

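View pics/top13b.png

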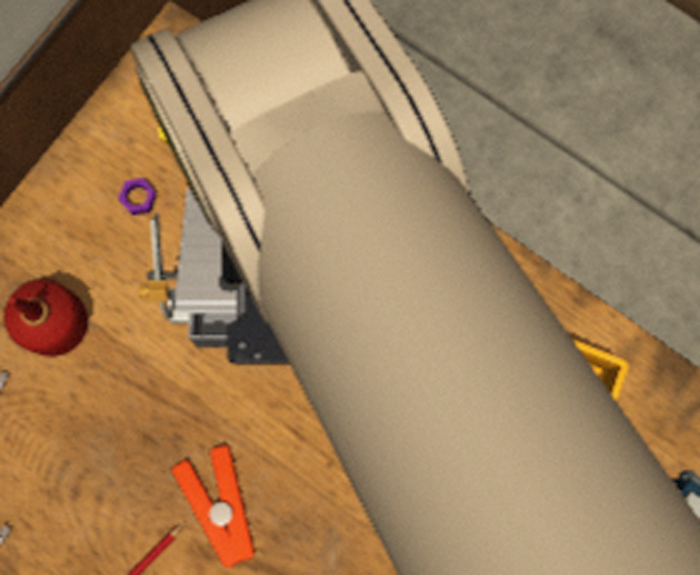

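```bash
python3 - <<'E'
from h import *
s=r.read_state();print(s['time'],s['ft_force'],s['width'])
r.close_job()
E
```

```text
17.5 [-7.67187687 -2.14380409 -3.61964706] 0.00884686074173552
the job is handed in; nothing more can be done
```

I took the steel nut off the lid and put it in the empty yellow bin. Then I pinched the handle bar, raised the lid in small steps to the clip, and handed in at 17.5 s with the gripper still holding it there.

**Nut:** the wrist picture taken after the release shows it on the bin floor. In the last top view the arm hid most of the bin, so I did not see the nut again at the end.

**Lid angle:** in the last wrist pictures the pin sits at about 0.565 rad and the clip at about 0.567 rad, each good to about 0.01 rad. Nothing moved in that view over the last held second.
- The scene camera could not confirm the match, because the clip hides the pin's end from there.
- The network's finds for `lid_pin` and `clip_mark` did not agree with the pictures, so I did not use them.

**Grip:** the force on the wrist was steady at about 9 N at the end, and the highest I read was about 13 N. The finger opening read 8.3–8.8 mm on the 10 mm bar while lifting, against 10.2 mm when I first closed. The bar may also have slid up to about 2 mm in the grip during the lift, but it was steady at the end.

The clip's edges stayed where the measurement put them to within half a pixel, so it was not shifted, and the arm touched nothing else that I could see.

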